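# Reload the cup disperser

## Task

Unlock the finished orange-capped cups, take them out of the disperser and stand them in the steel tray, then lock every green-capped cup on the bench into a dock of its own (push down against the spring, turn clockwise, let it rise into its notches), and when all are locked press the green start button and let go. The cups are thin plastic: squeeze them with no more than 60 N, press or set them down with no more than 60 N, and leave the bowl, the tin and the measuring mug where they are.

Things in the scene. Friction and masses are not known exactly. Their poses are not given: they have to be found in the camera images.
- machine: three-station cup disperser, white housing 190 x 420 mm, deck 58 mm high, fixed to the bench; origin under its centre, z up, x away from the robot, y along the row of docks; dock 1 is at the +y end, then 110 mm apart docks 2 and 3, then the control panel
- dock1 (a point): seat of dock 1 (+y end): where the centre of a cup's underside lies when locked, x axis then along its lugs and wing (either way round; green marks). Black collar 86 mm across, rim 15 mm above this point, bore 56 mm. The open slots for the lugs (white marks, 2 mm play each side) lie 80 degrees anticlockwise of x, seen from above. All three docks are alike
- dock2 (a point): seat of dock 2 (middle), as dock 1. To lock: a cup set in the open slots rests on a sprung plate 7 mm above the seat (5 N at first, plus 0.5 N per mm); push it 5 to 8 mm below the seat (hard stop at 9), turn 80 degrees clockwise seen from above (stop at 84), let it rise: it comes up to the seat, the lugs in notches 4 mm deep
- dock3 (a point): seat of dock 3 (next to the panel), as dock 1. To unlock a cup: push it 5 to 8 mm down from its locked height, turn it 80 degrees anticlockwise seen from above until the lugs stand in the open slots, lift it straight out (the rim is 15 mm above the seat)
- start (a joint): green start button on the panel, 28 mm across: its travel in m, 0 up, 0.006 fully down (about 5 N); it springs back
- start_top (a point): centre of the start button's top
- fresh1: green-capped sample cup (0.13 to 0.2 kg) standing on the bench, may be absent: round body 52 mm across, cap 56 mm across with top 60 mm above the underside; on the cap an upright wing to hold, 46 mm long, 18 thick, 30 tall (top at 90 mm). Two lugs on the foot, in line with the wing, reach 34 mm from the axis, 10 mm wide, 4 to 10 mm above the underside. Origin: centre of underside; x along wing and lugs, z up
- fresh2: Green-capped sample cup, the same as fresh1; may be absent
- fresh3: Green-capped sample cup, the same as fresh1; may be absent
- done1: Orange-capped cup of a finished sample, of the same form as fresh1; if present, it starts locked in dock 1. Two of done1 to done3 are present
- done2: Orange-capped cup of a finished sample, of the same form as fresh1; if present, it starts locked in dock 2. Two of done1 to done3 are present
- done3: Orange-capped cup of a finished sample, of the same form as fresh1; if present, it starts locked in dock 3. Two of done1 to done3 are present
- tray_in (a point): centre of the inner floor (4 mm above the bench) of the open steel tray, 150 (x) x 170 (y) mm outside, walls 4 mm thick and 22 mm high; axes along its sides
- bowl: steel mixing bowl, 150 mm across, 52 mm high, a bystander; origin: centre of its underside
- tin: cardboard cocoa tin, 87 mm across, 88 mm high, a bystander; origin: centre of its underside
- measure: aluminium measuring mug, 64 mm across, 55 mm high, a bystander; origin: centre of its underside
- tray: the steel tray itself; origin under its centre

How it is judged:
By the outcome, as a careful person would: the job done as asked, in the order asked, and still so for the second after the job is handed in, with the robot touching nothing.
Of fresh1, fresh2, fresh3 only 2 to 3 are there at a start; the rules pass over those that are not, and their reading is None.
Of done1, done2, done3 only 2 to 2 are there at a start; the rules pass over those that are not, and their reading is None.
At some moment in a run one of fresh1, fresh2, fresh3 may be knocked a few centimetres aside while the robot is not near it.
It also fails if it takes over 210 s, if anything falls off the work surface, if the arm or the gripper's body presses on something with over 40 N, if the wrist force passes 120 N, or if a joint passes its speed limit or range.

## Robot

A 7-joint arm with a two-finger parallel gripper is mounted at the origin on the work surface. World frame = base frame: x ahead of the robot, y to its left, z up, the work surface at z = 0. Lengths are in m, angles in rad, forces in N, time in s.
With the tool pointing down it reaches from about 0.425 to 0.875 m from the base axis. Payload 4.7 kg.
Tool frame: the origin (TCP) lies on the centre line of the jaws, within the pads' length; the fingertips stand 8 mm ahead of it and the grasp point (between the pads) lies 11 mm behind it; x points along the fingers, y is the direction in which the jaws open and shut, and the axes are right-handed (so a half turn about x gives the same grasp; the last joint's range is limited). The gripper opens to 85 mm and grips with 20 to 120 N. Pads are 22 mm wide; open, the fingers measure 114 mm over their backs; the gripper's body (76 mm by 85 mm) begins 54 mm behind the grasp point. The pads swing forward as they close: fully open they stand 13 mm farther back than shut.
Start: joints at [0.014, 0.321, -0.07, 1.45, 0.023, 1.371, -0.057], TCP at [0.65, -0, 0.239] pointing down, gripper open.
Joint ranges: [-2.86, 2.86], [-0.3, 2.09], [-1.38, 1.24], [0.06, 2.45], [-1.56, 4.7], [0.09, 2.05], [-2.69, 2.69]. Speed limits (rad/s): [2.57, 2.57, 3.14, 3.14, 3.14, 3.14, 3.14].

## Interface

Orientations are given as a unit quaternion [w, x, y, z].
In Python, from bench import status, vision, manip gives the robot as it stands.
- The arm moves only by the tool send_rows, never from a script. Its argument "commands" is a list of rows, each an object with "angular": the turn, a rotation vector about the tool's x, y, z in units of 6 degrees (1.0 is 6 degrees), a list of three; "dp": the shift along the tool's x, y, z in units of 30 mm (1.0 is 30 mm), a list of three; "hand": the finger opening in mm, from 0 to 85.4. A call has 1 to 10 rows; each row is the pose to reach, as a shift and turn from the pose commanded when the call began, along the tool's axes at that moment; what a row does not reach only later rows make up. A row lasts 1/10 s, in which the tool goes at most 50 mm and 8.59 degrees, less where a joint would pass 70% of its speed; a pose out of reach is approached as far as the arm can. A call with a gripper value outside its range is refused whole. The fingers move at their own pace and stop on an object; "squeeze" is the grip in N (left out, the last holds). Time passes only in rows, so rows that repeat a pose let the fingers close. It gives the time, the measured TCP pose, the force and the opening at its end, in the units of the state.
- status.read_state(): the state, without advancing time (a new reading comes with each control period).
- vision.get_image(name): name is "scene" or "side" or "wrist"; returns (picture, depth): 400x640x3 uint8, red, green, blue; 400x640 float32, m along the optical axis (not along the pixel's ray), 0 where there is no reading.
- vision.camera_params(name): a dict with "fx", "fy", "cx", "cy" (pixels), "distortion" ([k1, k2, p1, p2, k3] as OpenCV has them; the pictures are not rectified), "rvec" (rotation vector, rad) and "tvec" (3), from world to camera coordinates, as OpenCV has them. Camera axes: x right, y down, z forward; pixel columns grow to the right and rows downward; lengths in m; the calibration is good to about 2 mm. A picture is of the moment at which its call begins: read the wrist's pose just before it. camera_params takes no time and is no camera call; for the wrist camera it gives the pose at the moment of the call.
- manip.hand_in(): hands the job in, once; it reports no verdict.
Trained networks look in the newest picture that a camera, given by its name, has taken for a name from the list of things; names that differ only in an ending like _2 or _b are one class to them, and where a whole thing is asked for, a point or a joint stands for the part that bears it (a point fixed in the world has none). Each returns a list of dicts, best first, with "p" (0 to 1); they miss things now and then, are a little off and sometimes report something else, mostly with a low value. They report only what shows in the picture. A call takes as long as a camera call.
- vision.outline_of(camera, label): "mask" (400x640 bool, what is visible of it) and "uv" ([column, row] in pixels, amid what is visible of it).
- vision.pinpoint(camera, label): "uv" ([column, row] in pixels: a listed point, or the origin of a listed thing).
The state is a dict: "clock": time; "joints": joint angles; "dq": joint speeds; "joint_efforts": joint torques, N m; "position": TCP position; "tcp_rot": TCP orientation; "ft_force": force on the tool from outside, world axes, zero at the start; "ft_torque": the same for the moment, N m; "opening": opening from 0.0 (shut) to 1.0 (fully open).
Only numpy, scipy, OpenCV 4.12 (cv2) and the standard library are available. Lean on these libraries where they do the work, as an engineer would, in place of code of your own. Each camera call takes 0.05 s, during which the arm holds its last target.

## Working session

There is one attempt and no reset: what is moved stays moved. The work goes in short steps, Python scripts to look and compute and a tool call to move; the robot and the scene stay as the last step left them, time stands still between calls to the robot, and variables do not carry over. Pictures are saved under pics/ and viewed, and the job is handed in when it is done.

Besides the shell and the picture viewer there is one more tool, called after "Request:" as name(argument=value, ...), one argument or row to a line, values as JSON. send_rows: Moves the arm, as the interface text tells. Its arguments: {"type":"object","properties":{"commands":{"type":"array"},"squeeze":{"type":"number"}},"required":["commands"]}

```bash
ls; mkdir -p pics; python3 - <<'E'
from bench import status, vision
import cv2
s=status.read_state(); print(s)
for n in ["scene","side","wrist"]:
    im,d=vision.get_image(n); cv2.imwrite(f"pics/{n}0.png",im[:,:,::-1]); c=vision.camera_params(n); print(n,c)
E
```

```text
pics
{'clock': 0.0, 'joints': array([ 0.01406114,  0.32182077, -0.07007   ,  1.45169183,  0.0225996 ,
        1.37083511, -0.05689654]), 'dq': array([-0.00030828, -0.00060293, -0.00020779, -0.00106261, -0.00099612,
        0.00063513, -0.00065271]), 'joint_efforts': array([-1.25131752e-03, -4.93579853e+01, -3.82724963e-01, -3.14334905e+01,
        1.30020955e-02,  1.12603378e-02,  4.26072404e-06]), 'position': array([ 6.49456395e-01, -3.32307362e-05,  2.38216395e-01]), 'tcp_rot': array([-0.49954965, -0.4994671 , -0.50047946,  0.50050281]), 'ft_force': array([-0.00655915, -0.11317211,  0.03596341]), 'ft_torque': array([ 0.03102133,  0.05416142, -0.01207224]), 'opening': 0.9963834791557209}
scene {'fx': 418.28757789674444, 'fy': 418.28757789674444, 'cx': 315.584543114547, 'cy': 203.34260022486905, 'distortion': array([-0.01363224,  0.        ,  0.        ,  0.        ,  0.        ]), 'rvec': array([ 2.23981046,  1.03362195, -0.39142607]), 'tvec': array([-0.37581924, -0.30394385,  1.56308614])}
side {'fx': 442.424013687686, 'fy': 442.424013687686, 'cx': 315.98916297080063, 'cy': 196.47890601087846, 'distortion': array([0.01230668, 0.        , 0.        , 0.        , 0.        ]), 'rvec': array([ 1.9630505 , -0.75771117,  0.48155735]), 'tvec': array([-0.4687072 ,  0.27172245,  0.73038881])}
wrist {'fx': 317.29941132865576, 'fy': 317.29941132865576, 'cx': 321.7953786637573, 'cy': 200.21907048771618, 'distortion': array([-0.03190962,  0.        ,  0.        ,  0.        ,  0.        ]), 'rvec': array([-2.84911315e+00, -5.85401453e-04,  8.24601967e-04]), 'tvec': array([-0.64928268, -0.03676443,  0.37767622])}
```

View pics/scene0.png

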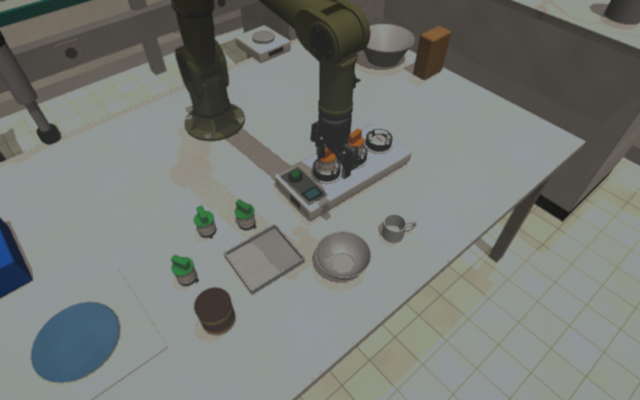

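View pics/side0.png

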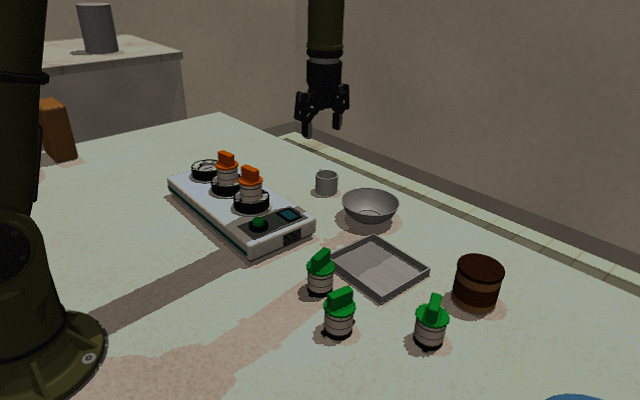

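View pics/wrist0.png

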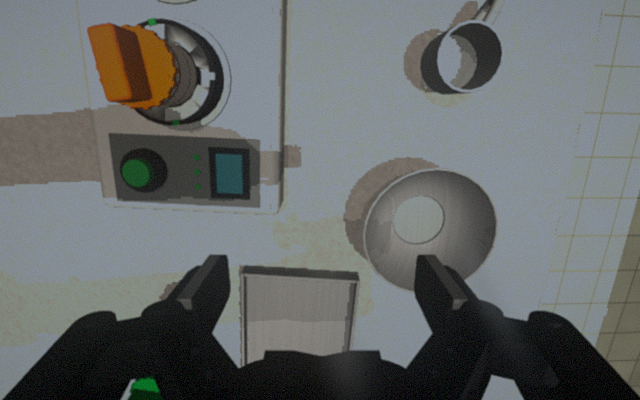

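The side view shows three green cups at about (320,275), (340,315) and (431,322). Orange cups are in docks 2 and 3, dock 1 is empty, and the tray is at (378,265). Next I'll measure their positions.

```bash
cat > h.py <<'E'
import numpy as np, cv2
from bench import status, vision, manip
from scipy.spatial.transform import Rotation as R
def cam(n):
    c=vision.camera_params(n)
    K=np.array([[c['fx'],0,c['cx']],[0,c['fy'],c['cy']],[0,0,1]]); D=np.array(c['distortion'])
    M=R.from_rotvec(c['rvec']).as_matrix(); t=np.array(c['tvec']); return K,D,M,t
def rays(uv,C):
    K,D,M,t=C
    p=cv2.undistortPoints(np.array(uv,float).reshape(-1,1,2),K,D).reshape(-1,2)
    return np.c_[p,np.ones(len(p))]
def at_z(uv,z,C):
    r=rays(uv,C)@C[2]; o=-C[2].T@C[3]
    return o+r*((z-o[2])/r[:,2])[:,None]
def cloud(d,C,mask=None):
    ok=(d>0) if mask is None else (mask&(d>0))
    v,u=np.nonzero(ok); r=rays(np.c_[u,v],C)*d[v,u][:,None]
    return (r-C[3])@C[2], np.c_[u,v]
def proj(P,C):
    K,D,M,t=C
    return cv2.projectPoints(np.array(P,float).reshape(-1,1,3),R.from_matrix(M).as_rotvec(),t,K,D)[0].reshape(-1,2)
def tri(uvs,Cs):
    A=np.zeros((3,3));b=np.zeros(3)
    for uv,C in zip(uvs,Cs):
        r=(rays([uv],C)@C[2])[0]; r/=np.linalg.norm(r); o=-C[2].T@C[3]; P=np.eye(3)-np.outer(r,r); A+=P;b+=P@o
    return np.linalg.solve(A,b)
def save(n,im): cv2.imwrite('pics/'+n+'.png',np.ascontiguousarray(im[:,:,::-1]))
E
python3 - <<'E'
from h import *
np.set_printoptions(precision=4,suppress=True)
zs=dict(dock1=.058,dock2=.058,dock3=.058,machine=0,start_top=.07,tray_in=.004,bowl=0,tin=0,measure=0,fresh1=0,done2=.065,tray=0)
for n in ["scene","side"]:
    C=cam(n); im,d=vision.get_image(n)
    np.savez(f'{n}0.npz',im=im,d=d)
    for l in zs:
        for r in vision.pinpoint(n,l):
            if r['p']>.3: print(n,l,round(r['p'],2),np.round(r['uv']),at_z([r['uv']],zs[l],C)[0])
E
```

```text
scene dock1 0.93 [353. 152.] [0.5019 0.2276 0.058 ]
scene dock1 0.75 [379. 140.] [0.5141 0.3341 0.058 ]
scene dock1 0.62 [327. 169.] [0.5053 0.1124 0.058 ]
scene dock2 0.93 [353. 152.] [0.5019 0.2276 0.058 ]
scene dock2 0.75 [379. 140.] [0.5141 0.3341 0.058 ]
scene dock2 0.62 [327. 169.] [0.5053 0.1124 0.058 ]
scene dock3 0.93 [353. 152.] [0.5019 0.2276 0.058 ]
scene dock3 0.75 [379. 140.] [0.5141 0.3341 0.058 ]
scene dock3 0.62 [327. 169.] [0.5053 0.1124 0.058 ]
scene machine 0.79 [344. 172.] [0.5097 0.1845 0.    ]
scene start_top 0.6 [328. 165.] [0.5022 0.1194 0.07  ]
scene tray_in 0.64 [263. 259.] [ 0.6147 -0.2195  0.004 ]
scene bowl 0.65 [339. 262.] [ 0.7578 -0.0647  0.    ]
scene tin 0.76 [218. 319.] [ 0.6835 -0.4106  0.    ]
scene measure 0.63 [392. 232.] [ 0.7809  0.1222 -0.    ]
scene fresh1 0.85 [190. 279.] [ 0.5374 -0.4068  0.    ]
scene fresh1 0.75 [211. 230.] [ 0.4277 -0.2765  0.    ]
scene fresh1 0.73 [245. 223.] [ 0.4752 -0.1853  0.    ]
scene done2 0.74 [352. 156.] [0.5183 0.2086 0.065 ]
scene tray 0.62 [263. 256.] [ 0.6056 -0.2134 -0.    ]
side dock1 0.87 [250. 201.] 
[... 477 characters left out ...]
.    ]
side machine 0.38 [230. 184.] [0.6062 0.3359 0.    ]
side start_top 0.41 [262. 221.] [0.4828 0.013  0.07  ]
side tray_in 0.69 [376. 270.] [ 0.611  -0.2224  0.004 ]
side tray_in 0.65 [248. 200.] [0.5841 0.2132 0.004 ]
side tin 0.68 [473. 300.] [ 0.6874 -0.4103  0.    ]
side measure 0.61 [327. 191.] [0.793  0.1155 0.    ]
side fresh1 0.91 [317. 292.] [ 0.4699 -0.1856  0.    ]
side fresh1 0.85 [426. 339.] [ 0.5294 -0.4072  0.    ]
side fresh1 0.77 [338. 328.] [ 0.4313 -0.2839  0.    ]
side fresh1 0.57 [228. 186.] [0.5929 0.3284 0.    ]
side done2 0.96 [251. 202.] [0.5225 0.1102 0.065 ]
side done2 0.89 [227. 184.] [0.5306 0.2271 0.065 ]
side tray 0.91 [379. 270.] [ 0.6214 -0.2229  0.    ]
```

```bash
python3 - <<'E'
from h import *
np.set_printoptions(precision=4,suppress=True)
for n in ["scene","side"]:
    C=cam(n); z=np.load(f'{n}0.npz'); im,d=z['im'],z['d']
    P,uv=cloud(d,C); rgb=im[uv[:,1],uv[:,0]].astype(int)
    b=(P[:,0]>.35)&(P[:,0]<.9)&(abs(P[:,1])<.5)
    flat=b&(abs(P[:,2])<.02); print(n,'bench z',np.median(P[flat,2]),np.std(P[flat,2]))
    dk=b&(P[:,1]>-.1)&(P[:,2]>.045)&(P[:,2]<.068)&(P[:,0]<.7)
    print('deck',dk.sum(),np.median(P[dk,2]))
    q=P[dk][:,:2].astype(np.float32); 
    h=cv2.minAreaRect(q); print(h, np.percentile(q,[0,1,99,100],axis=0))
    rim=b&(P[:,1]>.05)&(P[:,2]>.07)&(P[:,2]<.1)&(rgb.max(1)<70); print('rim z',rim.sum(),np.percentile(P[rim,2],[5,25,50,75,90]))
    g=b&(rgb[:,1]>rgb[:,0]*1.6)&(rgb[:,1]>rgb[:,2]*1.6)&(rgb[:,1]>60)
    o=b&(rgb[:,0]>rgb[:,2]*2.2)&(rgb[:,0]>120)&(P[:,1]>0)
    for nm,m in(('g',g),('o',o)):
        mask=np.zeros(d.shape,np.uint8); mask[uv[m,1],uv[m,0]]=1
        k,lab,st,ce=cv2.connectedComponentsWithStats(mask)
        for i in range(1,k):
            if st[i,4]<40: continue
            mm=m&(lab[uv[:,1],uv[:,0]]==i); Q=P[mm]; zt=np.percentile(Q[:,2],98); w=Q[Q[:,2]>zt-.006][:,:2].astype(np.float32)
            print(nm,ce[i],'n',st[i,4],'ztop',zt, 'top rect',cv2.minAreaRect(w) if len(w)>3 else w,'mean',w.mean(0))
E
```

```text
scene bench z 0.001186516610957305 0.0032345428789120156
deck 3527 0.059190003835880606
((0.5669516324996948, 0.14875487983226776), (0.46720853447914124, 0.2899472713470459), 86.97087860107422) [[ 0.4137 -0.0922]
 [ 0.4232 -0.0495]
 [ 0.6952  0.3746]
 [ 0.7     0.3891]]
rim z 372 [0.0712 0.0761 0.0821 0.0876 0.0895]
g [243.1595 210.1595] n 163 ztop 0.09370427102838935 top rect ((0.4814309775829315, -0.18442466855049133), (0.040956851094961166, 0.016421418637037277), 16.3859920501709) mean [ 0.4829 -0.1837]
g [202.8543 216.8643] n 199 ztop 0.09409149456532859 top rect ((0.4290619492530823, -0.2875290811061859), (0.016791682690382004, 0.04211040586233139), 79.48468780517578) mean [ 0.4308 -0.2873]
g [181.2403 265.3133] n 233 ztop 0.09330700692267345 top rect ((0.5313318967819214, -0.4099312424659729), (0.042376141995191574, 0.01577654853463173), 25.97488021850586) mean [ 0.5323 -0.4093]
o [355.     132.9535] n 43 ztop 0.16796747517253405 top rect ((0.5229355692863464, 0.2064947634935379), (0.01503150723874569, 0.04158782213926315), 5.991860866546631) mean [0.5231 0.2064]
o [357.6429 14
[... 1690 characters left out ...]
 rect ((0.5211923718452454, 0.20712250471115112), (0.01816168799996376, 0.04285548999905586), 8.769745826721191) mean [0.5201 0.2065]
o [226.2653 165.551 ] n 49 ztop 0.13503815773741107 top rect ((0.5180684924125671, 0.19921840727329254), (0.036960817873477936, 0.05538739636540413), 71.54621124267578) mean [0.5148 0.1973]
o [249.5333 167.75  ] n 60 ztop 0.1649196963884806 top rect ((0.5145598649978638, 0.09712134301662445), (0.01719336397945881, 0.04528868570923805), 4.473846912384033) mean [0.5145 0.0961]
o [250.3793 180.9828] n 58 ztop 0.13518901381118323 top rect ((0.5128944516181946, 0.08963713049888611), (0.03566905856132507, 0.05453329533338547), 68.53640747070312) mean [0.5096 0.0886]
```

```bash
cat >> h.py <<'E'
def tool():
    s=status.read_state(); q=s['tcp_rot']; return s,np.array(s['position']),R.from_quat([q[1],q[2],q[3],q[0]])
def plan(p,phi):
    """phi: world angle (deg) of tool y axis, tool x down; p TCP target"""
    s,p0,R0=tool(); out=[]
    best=None
    for f in (phi,phi+180):
        a=np.radians(f); X=np.array([0,0,-1.]);Y=np.array([np.cos(a),np.sin(a),0]);Z=np.cross(X,Y)
        Rt=R.from_matrix(np.c_[X,Y,Z]); rv=np.degrees((R0.inv()*Rt).as_rotvec())/6
        dp=R0.inv().apply(np.array(p)-p0)/.03
        y0=R0.as_matrix()[:,1]
        n=max(np.linalg.norm(dp)*30/50,np.linalg.norm(rv)*6/8.59)
        print('phi',round(f%360,1),'dp',np.round(dp,3).tolist(),'ang',np.round(rv,3).tolist(),'rows>=',round(n,1))
def st():
    s,p0,R0=tool(); M=R0.as_matrix()
    print('t',round(s['clock'],2),'p',np.round(p0,4),'phi',round(np.degrees(np.arctan2(M[1,1],M[0,1])),2),'tilt',np.round(M[:2,0],4),'q',np.round(s['joints'],2),'F',np.round(s['ft_force'],1),'open',round(s['opening']*85.4,1))
E
python3 - <<'E'
from h import *
np.set_printoptions(precision=4,suppress=True)
st(); C=cam('wrist'); o=-C[2].T@C[3]; s,p,R0=tool()
print(R0.as_matrix()); print('cam',o,'axis',C[2][2],'in tool',R0.inv().apply(o-p),'axes in tool',R0.inv().as_matrix()@C[2].T)
plan([.5,.06,.32],90)
E
```

```text
t 1.45 p [ 0.65   -0.0001  0.2393] phi -0.0 tilt [ 0.     -0.0001] q [ 0.01  0.32 -0.07  1.45  0.02  1.37 -0.06] F [-0.3 -0.9  0.6] open 85.6
[[ 0.      1.     -0.0001]
 [-0.0001 -0.0001 -1.    ]
 [-1.      0.      0.0001]]
cam [0.6497 0.0739 0.3727] axis [ 0.001  -0.2883 -0.9575] in tool [-0.1334 -0.0003 -0.074 ] axes in tool [[-0.0009 -0.2882  0.9576]
 [ 1.      0.0001  0.001 ]
 [-0.0004  0.9576  0.2882]]
phi 90 dp [-2.689, -5.0, -2.002] ang [-15.0, 0.001, 0.0] rows>= 10.5
phi 270 dp [-2.689, -5.0, -2.002] ang [15.0, 0.0, -0.001] rows>= 10.5
```

```bash
python3 - <<'E'
from h import *
plan([.52,.15,.34],0)
E
```

```text
phi 0 dp [-3.356, -4.333, -5.002] ang [-0.0, 0.001, -0.0] rows>= 4.5
phi 180 dp [-3.356, -4.333, -5.002] ang [30.0, -0.0, -0.001] rows>= 21.0
```

Request:
send_rows(
  commands=[
    {"angular": [0,0,0],"dp": [-3.36,-4.33,-5.0],"hand": 85},
    {"angular": [0,0,0],"dp": [-3.36,-4.33,-5.0],"hand": 85},
    {"angular": [0,0,0],"dp": [-3.36,-4.33,-5.0],"hand": 85},
    {"angular": [0,0,0],"dp": [-3.36,-4.33,-5.0],"hand": 85},
    {"angular": [0,0,0],"dp": [-3.36,-4.33,-5.0],"hand": 85},
    {"angular": [0,0,0],"dp": [-3.36,-4.33,-5.0],"hand": 85},
    {"angular": [0,0,0],"dp": [-3.36,-4.33,-5.0],"hand": 85},
    {"angular": [0,0,0],"dp": [-3.36,-4.33,-5.0],"hand": 85},
  ],
  squeeze=45,
)

```text
clock: 2.25
position: [0.5206, 0.1483, 0.3391]
tcp_rot: [-0.499, -0.5, -0.499, 0.501]
ft_force: [-0.1, -0.4, -1.2]
opening: 0.998
```

```bash
python3 - <<'E'
from h import *
st(); C=cam('wrist'); im,d=vision.get_image('wrist'); save('w1',im); np.savez('w1.npz',im=im,d=d,M=C[2],t=C[3])
for l in ('dock1','start_top','done2','machine'):
    for r in vision.pinpoint('wrist',l):
        if r['p']>.3: print(l,round(r['p'],2),np.round(r['uv'],1),at_z([r['uv']],.074 if l!='machine' else 0,C)[0].round(4))
E
```

```text
t 2.25 p [0.5206 0.1483 0.3391] phi -0.14 tilt [-0.0012 -0.0011] q [-0.15  0.07 -0.18  1.55  0.01  1.52 -0.34] F [-0.1 -0.4 -1.2] open 85.2
dock1 0.98 [325.5  22. ] [0.5249 0.3126 0.074 ]
start_top 0.63 [287.2 263.4] [0.4717 0.0098 0.074 ]
done2 0.83 [324.2 113.2] [0.5234 0.2123 0.074 ]
done2 0.63 [316.9 201. ] [0.5139 0.1009 0.074 ]
machine 0.86 [319.4 137.2] [0.5169 0.1763 0.    ]
```

View pics/w1.png

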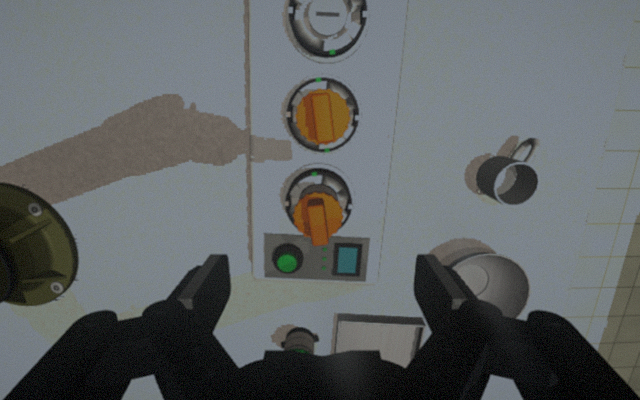

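```bash
python3 - <<'E'
from h import *
np.set_printoptions(precision=4,suppress=True)
z=np.load('w1.npz'); K,D,_,_=cam('wrist'); C=(K,D,z['M'],z['t']); im,d=z['im'],z['d']
P,uv=cloud(d,C); rgb=im[uv[:,1],uv[:,0]].astype(int)
dk=(P[:,2]>.05)&(P[:,2]<.066)&(P[:,0]>.38)&(P[:,0]<.66)&(P[:,1]<.37)&(P[:,1]>-.08)&(uv[:,1]<290)
print('deck z',np.median(P[dk,2])); q=P[dk]
L=[];Rr=[]
for y in np.arange(0.0,.33,.01):
    s=q[(q[:,1]>y)&(q[:,1]<y+.01)]
    if len(s)<20: continue
    L.append((y+.005,s[:,0].min()));Rr.append((y+.005,s[:,0].max()))
L=np.array(L);Rr=np.array(Rr)
print(np.c_[L,Rr[:,1]][::3])
for E in(L,Rr):
    a=np.polyfit(E[:,0],E[:,1],1); r=E[:,1]-np.polyval(a,E[:,0]); k=abs(r)<.006; a=np.polyfit(E[k,0],E[k,1],1); print('slope deg',np.degrees(np.arctan(a[0])),'x at .2',np.polyval(a,.2))
print('ymin deck',np.percentile(q[:,1],[0,.5,2]))
# wing tops, orange
o=(rgb[:,0]>rgb[:,2]*2.2)&(rgb[:,0]>90)&(P[:,1]>0.03)&(P[:,2]>.155)
for lo,hi in((.03,.15),(.15,.27)):
    w=P[o&(P[:,1]>lo)&(P[:,1]<hi)]; print(len(w),np.median(w[:,2]),cv2.minAreaRect(w[:,:2].astype(np.float32)),w.mean(0))
# green marks
g=(rgb[:,1]>rgb[:,0]*1.4)&(rgb[:,1]>rgb[:,2]*1.3)&(rgb[:,1]>60)
mask=np.zeros(d.shape,np.uint8); mask[uv[g,1],uv[g,0]]=1
k,lab,stt,ce=cv2.connectedComponentsWithStats(mask)
for i in range(1,k):
    if stt[i,4]>3:
        m=lab[uv[:,1],uv[:,0]]==i; print(ce[i],stt[i,4],np.median(P[m],axis=0))
rim=(P[:,1]>.25)&(P[:,2]>.08)&(P[:,2]<.1)&(P[:,0]>.42)&(P[:,0]<.6); w=P[rim]; print('rim z',np.median(w[:,2]),cv2.minEnclosingCircle(w[:,:2].astype(np.float32)))
b=g&(P[:,1]<.05)&(P[:,1]>-.02)&(P[:,2]>.05); 
if b.sum(): print('btn',b.sum(),P[b].mean(0),np.percentile(P[b,2],[50,95]))
E
```

```text
deck z 0.05698707806967582
[[0.005  0.4156 0.6042]
 [0.035  0.4174 0.607 ]
 [0.065  0.4204 0.6083]
 [0.095  0.4207 0.6097]
 [0.125  0.4224 0.6106]
 [0.155  0.4246 0.6127]
 [0.185  0.426  0.614 ]
 [0.215  0.4286 0.6161]
 [0.245  0.4288 0.6176]
 [0.275  0.4308 0.6193]
 [0.305  0.4315 0.6203]]
slope deg 3.0833960056553913 x at .2 0.42663420442582567
slope deg 3.0084326360682283 x at .2 0.6150515857339836
ymin deck [-0.0359 -0.0304 -0.0228]
661 0.1616523181491093 ((0.5153498649597168, 0.10070234537124634), (0.0179083663970232, 0.04475259408354759), 7.511131286621094) [0.5155 0.1017 0.1616]
915 0.1615662417633671 ((0.5208662152290344, 0.21000182628631592), (0.018009904772043228, 0.04613424092531204), 7.141368389129639) [0.5208 0.2105 0.1615]
[331.9394  51.8485] 33 [0.5321 0.2791 0.0876]
[318.   79.5] 24 [0.5163 0.25   0.0872]
[326.4286 149.7619] 21 [0.5255 0.1697 0.088 ]
[313.7273 173.5   ] 22 [0.5107 0.1406 0.0878]
[324.6364 248.9091] 11 [0.5247 0.0249 0.0591]
[286.5599 262.6444] 284 [0.4716 0.0134 0.0788]
[323.7143 258.5   ] 14 [0.5233 0.0099 0.0594]
[323.3333 267.75  ] 12 [ 0.5218 -0.0049  0.06  ]
[301.5714 350.7143] 7 [ 0.4878 -0.1555  0.0576]
rim z 0.08657100710649929 ((0.5268344879150391, 0.2987949550151825), 0.05208422988653183)
btn 321 [0.4774 0.0129 0.0764] [0.0786 0.08  ]
```

```bash
python3 - <<'E'
from h import *
plan([.5153,.1015,.21],7.1)
E
```

```text
phi 7.1 dp [4.314, -0.163, 1.586] ang [-1.198, 0.003, 0.011] rows>= 2.8
phi 187.1 dp [4.314, -0.163, 1.586] ang [28.802, 0.017, -0.005] rows>= 20.1
```

Request:
send_rows(
  commands=[
    {"angular": [-1.2,0,0],"dp": [1,-0.16,1.59],"hand": 50},
    {"angular": [-1.2,0,0],"dp": [2,-0.16,1.59],"hand": 50},
    {"angular": [-1.2,0,0],"dp": [3,-0.16,1.59],"hand": 50},
    {"angular": [-1.2,0,0],"dp": [4.31,-0.16,1.59],"hand": 50},
    {"angular": [-1.2,0,0],"dp": [4.31,-0.16,1.59],"hand": 50},
    {"angular": [-1.2,0,0],"dp": [4.31,-0.16,1.59],"hand": 50},
    {"angular": [-1.2,0,0],"dp": [4.31,-0.16,1.59],"hand": 50},
    {"angular": [-1.2,0,0],"dp": [4.31,-0.16,1.59],"hand": 50},
  ],
)

```text
clock: 3.3
position: [0.5167, 0.1027, 0.2132]
tcp_rot: [0.531, 0.469, 0.53, -0.466]
ft_force: [0.0, -0.2, -0.5]
opening: 0.589
```

```bash
cat >> h.py <<'E'
def wing(P,rgb,col,zlo,cx,cy,r=.05):
    if col=='o': m=(rgb[:,0]>rgb[:,2]*2.0)&(rgb[:,0]>60)
    else: m=(rgb[:,1]>rgb[:,0]*1.5)&(rgb[:,1]>rgb[:,2]*1.4)&(rgb[:,1]>40)
    m=m&(np.hypot(P[:,0]-cx,P[:,1]-cy)<r)&(P[:,2]>zlo)
    w=P[m]
    if len(w)<10: return print('few',len(w))
    (c,(a,b),an)=cv2.minAreaRect(w[:,:2].astype(np.float32))
    if a<b: a,b,an=b,a,an+90
    print('wing n',len(w),'z',np.median(w[:,2]).round(4),'centre',np.round(c,4),'LxW',round(a*1e3,1),round(b*1e3,1),'dir',round(an%180,1))
    return c,an
def look(name,tag):
    st(); C=cam(name); im,d=vision.get_image(name); save(tag,im); np.savez(tag+'.npz',im=im,d=d,M=C[2],t=C[3])
    P,uv=cloud(d,C); rgb=im[uv[:,1],uv[:,0]].astype(int); return C,im,d,P,uv,rgb
E
python3 - <<'E'
from h import *
C,im,d,P,uv,rgb=look('wrist','w2')
wing(P,rgb,'o',.153,.515,.101)
wing(P,rgb,'o',.153,.521,.21)
print(proj([tool()[1]],C))
E
```

```text
t 3.3 p [0.5167 0.1027 0.2132] phi 7.2 tilt [0.0039 0.0007] q [-0.1   0.08 -0.15  1.79  0.01  1.27 -0.13] F [ 0.  -0.2 -0.5] open 50.3
wing n 1946 z 0.1616 centre [0.5153 0.1006] LxW 45.4 18.0 dir 96.7
wing n 2944 z 0.1615 centre [0.5211 0.209 ] LxW 43.9 18.2 dir 97.0
[[321.50219092 268.72648285]]
```

View pics/w2.png

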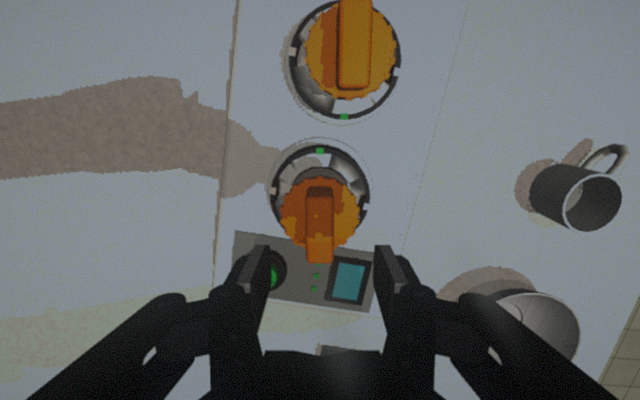

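```bash
python3 - <<'E'
from h import *
plan([.5153,.1008,.146],7.0)
E
```

```text
phi 7.0 dp [2.228, -0.053, 0.055] ang [0.035, -0.002, -0.033] rows>= 1.3
phi 187.0 dp [2.228, -0.053, 0.055] ang [-29.965, 0.052, -0.002] rows>= 20.9
```

Request:
send_rows(
  commands=[
    {"angular": [0,0,0],"dp": [0.7,-0.05,0.05],"hand": 50},
    {"angular": [0,0,0],"dp": [1.4,-0.05,0.05],"hand": 50},
    {"angular": [0,0,0],"dp": [2.0,-0.05,0.05],"hand": 50},
    {"angular": [0,0,0],"dp": [2.23,-0.05,0.05],"hand": 50},
    {"angular": [0,0,0],"dp": [2.23,-0.05,0.05],"hand": 50},
    {"angular": [0,0,0],"dp": [2.23,-0.05,0.05],"hand": 50},
  ],
)

```text
clock: 3.95
position: [0.5148, 0.1008, 0.1451]
tcp_rot: [0.531, 0.468, 0.53, -0.467]
ft_force: [0.1, -0.9, 0.7]
opening: 0.584
```

```bash
python3 - <<'E'
from h import *
st(); C=cam('wrist'); im,d=vision.get_image('wrist'); save('w3',im);plan([.5153,.1008,.146],7.0);st()
E
```

```text
t 3.95 p [0.5148 0.1008 0.1451] phi 7.2 tilt [0.0018 0.0004] q [-0.1   0.13 -0.15  1.88  0.02  1.13 -0.14] F [ 0.1 -0.9  0.7] open 49.9
phi 7.0 dp [-0.023, 0.012, 0.002] ang [0.034, -0.001, -0.022] rows>= 0.0
phi 187.0 dp [-0.023, 0.012, 0.002] ang [-29.966, 0.034, -0.001] rows>= 20.9
t 4.0 p [0.5149 0.1008 0.1453] phi 7.2 tilt [0.0022 0.0004] q [-0.1   0.13 -0.15  1.88  0.02  1.13 -0.14] F [0.7 0.4 0.6] open 49.6
```

View pics/w3.png

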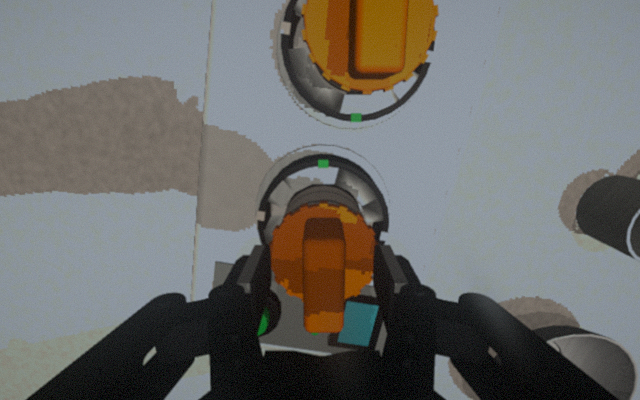

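The wing is centred between the jaws at about (323,270). I'll close on it.

Request:
send_rows(
  commands=[
    {"angular": [0,0,0],"dp": [0,0,0],"hand": 10},
    {"angular": [0,0,0],"dp": [0,0,0],"hand": 10},
    {"angular": [0,0,0],"dp": [0,0,0],"hand": 10},
    {"angular": [0,0,0],"dp": [0,0,0],"hand": 10},
    {"angular": [0,0,0],"dp": [0,0,0],"hand": 10},
    {"angular": [0,0,0],"dp": [0,0,0],"hand": 10},
    {"angular": [0,0,0],"dp": [0,0,0],"hand": 10},
    {"angular": [0,0,0],"dp": [0,0,0],"hand": 10},
  ],
  squeeze=45,
)

```text
clock: 4.8
position: [0.5148, 0.1007, 0.1448]
tcp_rot: [0.531, 0.468, 0.53, -0.467]
ft_force: [0.5, -0.5, 4.8]
opening: 0.204
```

```bash
python3 - <<'E'
from h import *
st()
E
```

```text
t 4.8 p [0.5148 0.1007 0.1448] phi 7.2 tilt [0.002  0.0003] q [-0.1   0.13 -0.15  1.88  0.02  1.13 -0.14] F [ 0.5 -0.5  4.8] open 17.4
```

Request:
send_rows(
  commands=[
    {"angular": [0,0,0],"dp": [0.08,0,0],"hand": 10},
    {"angular": [0,0,0],"dp": [0.16,0,0],"hand": 10},
    {"angular": [0,0,0],"dp": [0.23,0,0],"hand": 10},
    {"angular": [0,0,0],"dp": [0.23,0,0],"hand": 10},
    {"angular": [0,0,0],"dp": [0.23,0,0],"hand": 10},
  ],
)

```text
clock: 5.3
position: [0.5149, 0.1008, 0.1385]
tcp_rot: [0.531, 0.468, 0.53, -0.467]
ft_force: [-0.4, -0.3, 9.8]
opening: 0.198
```

```bash
python3 - <<'E'
from h import *
st()
E
```

```text
t 5.3 p [0.5149 0.1008 0.1385] phi 7.2 tilt [0.0021 0.0003] q [-0.1   0.14 -0.15  1.88  0.02  1.12 -0.14] F [-0.4 -0.3  9.8] open 16.9
```

Request:
send_rows(
  commands=[
    {"angular": [-1.33,0,0],"dp": [0,0,0],"hand": 10},
    {"angular": [-2.67,0,0],"dp": [0,0,0],"hand": 10},
    {"angular": [-4.0,0,0],"dp": [0,0,0],"hand": 10},
    {"angular": [-5.33,0,0],"dp": [0,0,0],"hand": 10},
    {"angular": [-6.67,0,0],"dp": [0,0,0],"hand": 10},
    {"angular": [-8.0,0,0],"dp": [0,0,0],"hand": 10},
    {"angular": [-9.33,0,0],"dp": [0,0,0],"hand": 10},
    {"angular": [-10.67,0,0],"dp": [0,0,0],"hand": 10},
    {"angular": [-12.0,0,0],"dp": [0,0,0],"hand": 10},
    {"angular": [-13.33,0,0],"dp": [0,0,0],"hand": 10},
  ],
)

```text
clock: 6.3
position: [0.5145, 0.1007, 0.1384]
tcp_rot: [0.707, 0.015, 0.706, -0.015]
ft_force: [-0.5, -0.1, 9.0]
opening: 0.2
```

Request:
send_rows(
  commands=[
    {"angular": [0,0,0],"dp": [0,0,0],"hand": 10},
    {"angular": [0,0,0],"dp": [0,0,0],"hand": 10},
    {"angular": [0,0,0],"dp": [0,0,0],"hand": 10},
  ],
)

```text
clock: 6.6
position: [0.5146, 0.1007, 0.1385]
tcp_rot: [0.707, 0.017, 0.706, -0.017]
ft_force: [-0.4, 0.5, 9.4]
opening: 0.201
```

```bash
python3 - <<'E'
from h import *
st();s=status.read_state(); print(s['ft_torque'])
im,d=vision.get_image('wrist'); save('w4',im)
E
```

```text
t 6.6 p [0.5146 0.1007 0.1385] phi 87.2 tilt [ 0.0017 -0.0001] q [-0.01  0.14 -0.25  1.88  0.04  1.12  1.25] F [-0.4  0.5  9.4] open 17.2
[-0.15714066  0.24271549 -0.00081283]
```

View pics/w4.png

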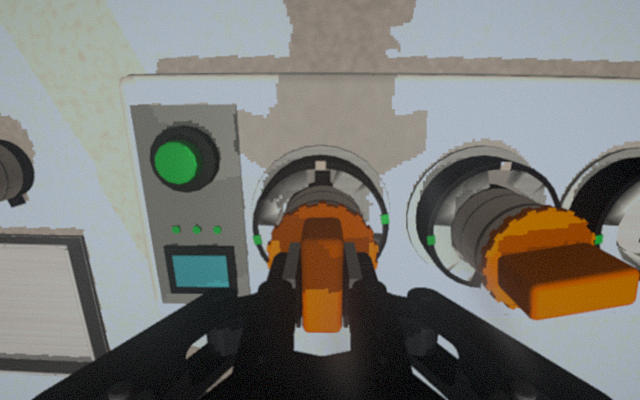

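Request:
send_rows(
  commands=[
    {"angular": [0,0,0],"dp": [-0.3,0,0],"hand": 10},
    {"angular": [0,0,0],"dp": [-0.6,0,0],"hand": 10},
    {"angular": [0,0,0],"dp": [-1.0,0,0],"hand": 10},
    {"angular": [0,0,0],"dp": [-1.6,0,0],"hand": 10},
    {"angular": [0,0,0],"dp": [-2.4,0,0],"hand": 10},
    {"angular": [0,0,0],"dp": [-3.2,0,0],"hand": 10},
    {"angular": [0,0,0],"dp": [-3.6,0,0],"hand": 10},
    {"angular": [0,0,0],"dp": [-3.6,0,0],"hand": 10},
  ],
)

```text
clock: 7.45
position: [0.5146, 0.1008, 0.2463]
tcp_rot: [0.708, 0.018, 0.706, -0.017]
ft_force: [0.0, 0.4, -2.8]
opening: 0.201
```

```bash
python3 - <<'E'
from h import *
np.set_printoptions(precision=4,suppress=True)
st()
for n in ('scene','side'):
    C,im,d,P,uv,rgb=look(n,'a_'+n)
    for r in vision.outline_of(n,'tray')[:1]:
        Q,_=cloud(d,C,r['mask']); q=Q[(Q[:,2]>.014)&(Q[:,2]<.035)][:,:2].astype(np.float32)
        print(r['p'],len(Q),np.percentile(Q[:,2],[5,50,95]),cv2.minAreaRect(Q[:,:2].astype(np.float32)),cv2.minAreaRect(q))
    for c in ((.48,-.185),(.428,-.287),(.53,-.41)): wing(P,rgb,'g',.082,*c)
E
```

```text
t 7.45 p [0.5146 0.1008 0.2463] phi 87.18 tilt [0.0022 0.0003] q [-0.01  0.06 -0.25  1.75  0.02  1.34  1.27] F [ 0.   0.4 -2.8] open 17.2
t 7.45 p [0.5146 0.1008 0.2463] phi 87.18 tilt [0.0022 0.0003] q [-0.01  0.06 -0.25  1.75  0.02  1.34  1.27] F [ 0.   0.4 -2.8] open 17.2
0.58 508 [0.0078 0.0595 0.0918] ((0.4023050367832184, -0.28510144352912903), (0.05565246194601059, 0.11512219160795212), 85.04093170166016) ((0.44212570786476135, -0.29299330711364746), (0.05040394887328148, 0.023895595222711563), 67.98262786865234)
wing n 84 z 0.0901 centre [ 0.4809 -0.1831] LxW 43.4 18.5 dir 14.3
wing n 84 z 0.0908 centre [ 0.43   -0.2876] LxW 42.6 16.9 dir 169.4
wing n 117 z 0.0901 centre [ 0.5314 -0.41  ] LxW 43.8 17.9 dir 22.7
t 7.55 p [0.5133 0.1004 0.2439] phi 87.18 tilt [-0.0018 -0.0004] q [-0.01  0.06 -0.25  1.75  0.02  1.34  1.26] F [ 0.3 -0.8 -2.2] open 17.2
0.64 4160 [0.0031 0.0057 0.0226] ((0.6096699833869934, -0.20627498626708984), (0.19860458374023438, 0.22312118113040924), 84.96452331542969) ((0.6163146495819092, -0.21860668063163757), (0.17451241612434387, 0.15394388139247894), 86.4879379272461)
wing n 159 z 0.0902 centre [ 0.4778 -0.1851] LxW 46.4 17.7 dir 11.6
wing n 255 z 0.0902 centre [ 0.4262 -0.2878] LxW 45.5 20.4 dir 167.1
wing n 221 z 0.0907 centre [ 0.5286 -0.4113] LxW 45.3 17.3 dir 25.7
```

View pics/a_side.png

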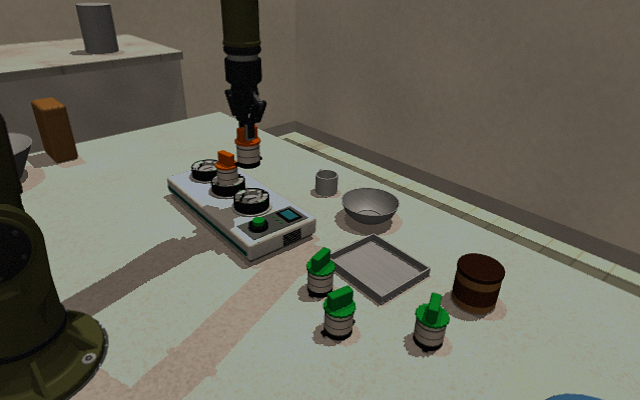

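```bash
python3 - <<'E'
from h import *
plan([.614,-.258,.246],87)
plan([.614,-.258,.09],87)
E
```

```text
phi 87 dp [-0.093, -11.766, 3.947] ang [0.031, -0.028, 0.007] rows>= 7.4
phi 267 dp [-0.093, -11.766, 3.947] ang [-29.969, -0.011, -0.044] rows>= 20.9
phi 87 dp [5.107, -11.762, 3.962] ang [0.031, -0.028, 0.007] rows>= 8.1
phi 267 dp [5.107, -11.762, 3.962] ang [-29.969, -0.011, -0.044] rows>= 20.9
```

Request:
send_rows(
  commands=[
    {"angular": [0,0,0],"dp": [-0.1,-0.7,0.24],"hand": 10},
    {"angular": [0,0,0],"dp": [-0.1,-2.0,0.67],"hand": 10},
    {"angular": [0,0,0],"dp": [-0.1,-3.4,1.15],"hand": 10},
    {"angular": [0,0,0],"dp": [-0.1,-4.8,1.62],"hand": 10},
    {"angular": [0,0,0],"dp": [-0.1,-6.2,2.1],"hand": 10},
    {"angular": [0,0,0],"dp": [-0.1,-7.6,2.56],"hand": 10},
    {"angular": [0,0,0],"dp": [-0.1,-9.0,3.03],"hand": 10},
    {"angular": [0,0,0],"dp": [-0.1,-10.4,3.5],"hand": 10},
    {"angular": [0,0,0],"dp": [-0.1,-11.4,3.83],"hand": 10},
    {"angular": [0,0,0],"dp": [-0.1,-11.77,3.95],"hand": 10},
  ],
)

```text
clock: 8.65
position: [0.6137, -0.2629, 0.2456]
tcp_rot: [0.706, 0.019, 0.708, -0.02]
ft_force: [-0.2, -0.4, -1.3]
opening: 0.202
```

Request:
send_rows(
  commands=[
    {"angular": [0,0,0],"dp": [0.8,0,0],"hand": 10},
    {"angular": [0,0,0],"dp": [1.8,0,0],"hand": 10},
    {"angular": [0,0,0],"dp": [2.8,0,0],"hand": 10},
    {"angular": [0,0,0],"dp": [3.8,0,0],"hand": 10},
    {"angular": [0,0,0],"dp": [4.6,0,0],"hand": 10},
    {"angular": [0,0,0],"dp": [5.0,0,0],"hand": 10},
    {"angular": [0,0,0],"dp": [5.0,0,0],"hand": 10},
    {"angular": [0,0,0],"dp": [5.0,0,0],"hand": 10},
  ],
)

```text
clock: 9.45
position: [0.6156, -0.2577, 0.0988]
tcp_rot: [0.707, 0.017, 0.707, -0.017]
ft_force: [1.2, 0.6, -1.3]
opening: 0.2
```

```bash
python3 - <<'E'
from h import *
C,im,d,P,uv,rgb=look('side','b_side')
plan([.614,-.258,.0775],87)
E
```

```text
t 9.45 p [ 0.6156 -0.2577  0.0988] phi 87.2 tilt [ 0.0009 -0.0001] q [ 0.35  0.45  0.01  1.57 -0.    1.13  1.88] F [ 1.2  0.6 -1.3] open 17.1
phi 87 dp [0.736, -0.003, -0.07] ang [0.033, 0.022, 0.006] rows>= 0.4
phi 267 dp [0.736, -0.003, -0.07] ang [-29.967, -0.009, 0.035] rows>= 20.9
```

View pics/b_side.png

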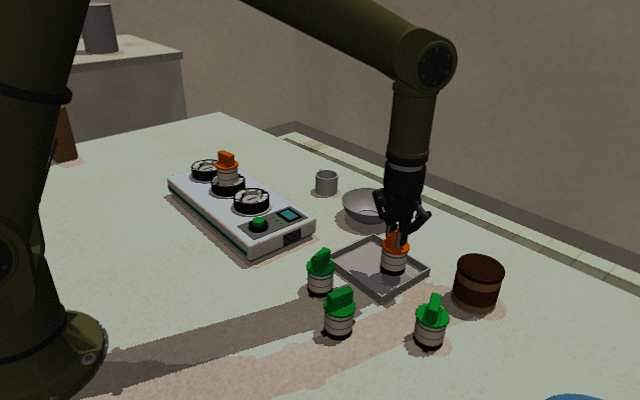

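The cup hangs over the right part of the tray, at about (393,265). I'll lower it slowly.

Request:
send_rows(
  commands=[
    {"angular": [0,0,0],"dp": [0.3,0,-0.05],"hand": 10},
    {"angular": [0,0,0],"dp": [0.5,0,-0.05],"hand": 10},
    {"angular": [0,0,0],"dp": [0.62,0,-0.05],"hand": 10},
    {"angular": [0,0,0],"dp": [0.7,0,-0.05],"hand": 10},
    {"angular": [0,0,0],"dp": [0.74,0,-0.05],"hand": 10},
    {"angular": [0,0,0],"dp": [0.74,0,-0.05],"hand": 10},
    {"angular": [0,0,0],"dp": [0.74,0,-0.05],"hand": 10},
  ],
)

```text
clock: 10.2
position: [0.6137, -0.2579, 0.076]
tcp_rot: [0.707, 0.017, 0.707, -0.017]
ft_force: [0.2, 0.5, -2.2]
opening: 0.203
```

```bash
python3 - <<'E'
from h import *
st()
E
```

```text
t 10.2 p [ 0.6137 -0.2579  0.076 ] phi 87.18 tilt [ 0.0005 -0.0002] q [ 0.35  0.47  0.01  1.59 -0.    1.09  1.88] F [ 0.2  0.5 -2.2] open 17.4
```

Request:
send_rows(
  commands=[
    {"angular": [0,0,0],"dp": [0.03,0,0],"hand": 10},
    {"angular": [0,0,0],"dp": [0.05,0,0],"hand": 10},
    {"angular": [0,0,0],"dp": [0.05,0,0],"hand": 10},
  ],
)

```text
clock: 10.5
position: [0.6139, -0.2579, 0.076]
tcp_rot: [0.707, 0.017, 0.707, -0.017]
ft_force: [-3.6, 2.2, 5.5]
opening: 0.201
```

Request:
send_rows(
  commands=[
    {"angular": [0,0,0],"dp": [0.03,0,0],"hand": 10},
    {"angular": [0,0,0],"dp": [0.05,0,0],"hand": 10},
    {"angular": [0,0,0],"dp": [0.05,0,0],"hand": 10},
  ],
)

```text
clock: 10.8
position: [0.614, -0.2578, 0.0759]
tcp_rot: [0.707, 0.017, 0.706, -0.017]
ft_force: [-6.2, 2.9, 12.7]
opening: 0.2
```

Request:
send_rows(
  commands=[
    {"angular": [0,0,0],"dp": [-0.06,0,0],"hand": 10},
    {"angular": [0,0,0],"dp": [-0.06,0,0],"hand": 45},
    {"angular": [0,0,0],"dp": [-0.06,0,0],"hand": 45},
    {"angular": [0,0,0],"dp": [-0.06,0,0],"hand": 45},
    {"angular": [0,0,0],"dp": [-0.06,0,0],"hand": 45},
    {"angular": [0,0,0],"dp": [-1,0,0],"hand": 45},
    {"angular": [0,0,0],"dp": [-2,0,0],"hand": 45},
    {"angular": [0,0,0],"dp": [-3,0,0],"hand": 45},
    {"angular": [0,0,0],"dp": [-4,0,0],"hand": 45},
    {"angular": [0,0,0],"dp": [-4.4,0,0],"hand": 45},
  ],
)

```text
clock: 11.8
position: [0.615, -0.2584, 0.2084]
tcp_rot: [0.709, 0.017, 0.705, -0.018]
ft_force: [0.1, -0.3, -0.1]
opening: 0.525
```

```bash
python3 - <<'E'
from h import *
C,im,d,P,uv,rgb=look('side','c_side')
wing(P,rgb,'o',.085,.614,-.258)
plan([.5205,.2098,.21],7.0)
E
```

```text
t 11.8 p [ 0.615  -0.2584  0.2084] phi 87.18 tilt [ 0.005  -0.0019] q [ 0.35  0.37  0.01  1.45 -0.    1.32  1.88] F [ 0.1 -0.3 -0.1] open 44.8
wing n 175 z 0.0937 centre [ 0.6136 -0.2608] LxW 46.5 20.2 dir 172.1
phi 7.0 dp [-0.084, 15.437, -3.923] ang [13.363, 0.062, -0.025] rows>= 9.6
phi 187.0 dp [-0.084, 15.437, -3.923] ang [-16.637, 0.026, 0.065] rows>= 11.6
```

View pics/c_side.png

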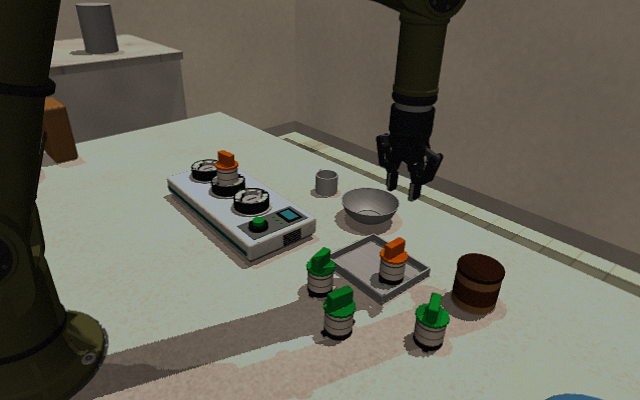

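Request:
send_rows(
  commands=[
    {"angular": [1.3,0,0],"dp": [-0.1,1.4,-0.36],"hand": 45},
    {"angular": [2.7,0,0],"dp": [-0.1,2.9,-0.74],"hand": 45},
    {"angular": [4.0,0,0],"dp": [-0.1,4.5,-1.14],"hand": 45},
    {"angular": [5.4,0,0],"dp": [-0.1,6.1,-1.55],"hand": 45},
    {"angular": [6.8,0,0],"dp": [-0.1,7.7,-1.96],"hand": 45},
    {"angular": [8.2,0,0],"dp": [-0.1,9.3,-2.36],"hand": 45},
    {"angular": [9.6,0,0],"dp": [-0.1,10.9,-2.77],"hand": 45},
    {"angular": [11.0,0,0],"dp": [-0.1,12.5,-3.18],"hand": 45},
    {"angular": [12.4,0,0],"dp": [-0.1,14.0,-3.56],"hand": 45},
    {"angular": [13.36,0,0],"dp": [-0.1,15.44,-3.92],"hand": 45},
  ],
)

```text
clock: 12.85
position: [0.5214, 0.1941, 0.2061]
tcp_rot: [0.533, 0.464, 0.534, -0.465]
ft_force: [1.4, -0.8, 0.0]
opening: 0.526
```

Request:
send_rows(
  commands=[
    {"angular": [0,0,0],"dp": [0,0,0],"hand": 45},
    {"angular": [0,0,0],"dp": [0,0,0],"hand": 45},
    {"angular": [0,0,0],"dp": [0,0,0],"hand": 45},
  ],
)

```text
clock: 13.15
position: [0.5227, 0.191, 0.2067]
tcp_rot: [0.534, 0.462, 0.535, -0.464]
ft_force: [-0.5, -0.6, 0.1]
opening: 0.525
```

```bash
python3 - <<'E'
from h import *
C,im,d,P,uv,rgb=look('wrist','w5')
wing(P,rgb,'o',.153,.521,.21)
plan([.5205,.2100,.145],7.0)
E
```

```text
t 13.15 p [0.5227 0.191  0.2067] phi 8.2 tilt [-0.0014 -0.0015] q [-0.25  0.15 -0.16  1.73  0.03  1.27 -0.28] F [-0.5 -0.6  0.1] open 44.8
wing n 2191 z 0.1616 centre [0.521  0.2109] LxW 44.6 17.7 dir 97.6
phi 7.0 dp [2.064, 0.013, -0.653] ang [0.189, 0.011, 0.011] rows>= 1.3
phi 187.0 dp [2.064, 0.013, -0.653] ang [-29.811, -0.017, 0.016] rows>= 20.8
```

View pics/w5.png

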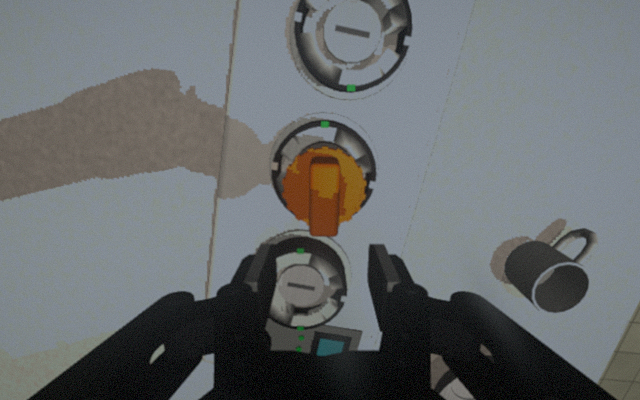

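Request:
send_rows(
  commands=[
    {"angular": [0.19,0,0],"dp": [0,0.01,-0.4],"hand": 45},
    {"angular": [0.19,0,0],"dp": [0,0.01,-0.66],"hand": 45},
    {"angular": [0.19,0,0],"dp": [0.3,0.01,-0.66],"hand": 45},
    {"angular": [0.19,0,0],"dp": [0.8,0.01,-0.66],"hand": 45},
    {"angular": [0.19,0,0],"dp": [1.4,0.01,-0.66],"hand": 45},
    {"angular": [0.19,0,0],"dp": [1.9,0.01,-0.66],"hand": 45},
    {"angular": [0.19,0,0],"dp": [2.06,0.01,-0.66],"hand": 45},
    {"angular": [0.19,0,0],"dp": [2.06,0.01,-0.66],"hand": 45},
    {"angular": [0.19,0,0],"dp": [2.06,0.01,-0.66],"hand": 45},
  ],
)

```text
clock: 14.1
position: [0.5205, 0.2123, 0.1464]
tcp_rot: [0.53, 0.468, 0.53, -0.468]
ft_force: [0.2, -0.7, 0.4]
opening: 0.526
```

```bash
python3 - <<'E'
from h import *
st(); plan([.5207,.2103,.145],7.0)
E
```

```text
t 14.1 p [0.5205 0.2123 0.1464] phi 7.12 tilt [0.0007 0.0002] q [-0.28  0.21 -0.17  1.79  0.04  1.15 -0.34] F [ 0.2 -0.7  0.4] open 45.0
phi 7.0 dp [0.046, -0.003, 0.068] ang [0.02, -0.001, -0.007] rows>= 0.0
phi 187.0 dp [0.046, -0.003, 0.068] ang [-29.98, 0.011, -0.001] rows>= 20.9
```

Request:
send_rows(
  commands=[
    {"angular": [0,0,0],"dp": [0.05,0,0.06],"hand": 45},
    {"angular": [0,0,0],"dp": [0.05,0,0.06],"hand": 45},
    {"angular": [0,0,0],"dp": [0.05,0,0.06],"hand": 10},
    {"angular": [0,0,0],"dp": [0.05,0,0.06],"hand": 10},
    {"angular": [0,0,0],"dp": [0.05,0,0.06],"hand": 10},
    {"angular": [0,0,0],"dp": [0.05,0,0.06],"hand": 10},
    {"angular": [0,0,0],"dp": [0.05,0,0.06],"hand": 10},
    {"angular": [0,0,0],"dp": [0.05,0,0.06],"hand": 10},
    {"angular": [0,0,0],"dp": [0.05,0,0.06],"hand": 10},
    {"angular": [0,0,0],"dp": [0.05,0,0.06],"hand": 10},
  ],
)

```text
clock: 15.1
position: [0.5208, 0.2106, 0.145]
tcp_rot: [0.53, 0.468, 0.53, -0.468]
ft_force: [1.3, -1.0, 4.1]
opening: 0.201
```

Request:
send_rows(
  commands=[
    {"angular": [0,0,0],"dp": [0.08,0,0],"hand": 10},
    {"angular": [0,0,0],"dp": [0.16,0,0],"hand": 10},
    {"angular": [0,0,0],"dp": [0.23,0,0],"hand": 10},
    {"angular": [0,0,0],"dp": [0.23,0,0],"hand": 10},
    {"angular": [0,0,0],"dp": [0.23,0,0],"hand": 10},
  ],
)

```text
clock: 15.6
position: [0.5209, 0.2107, 0.139]
tcp_rot: [0.53, 0.468, 0.53, -0.468]
ft_force: [-0.9, -0.9, 9.3]
opening: 0.202
```

```bash
python3 - <<'E'
from h import *
st()
E
```

```text
t 15.6 p [0.5209 0.2107 0.139 ] phi 7.11 tilt [0.0014 0.0003] q [-0.28  0.21 -0.17  1.79  0.04  1.14 -0.34] F [-0.9 -0.9  9.3] open 17.2
```

Next I'll turn it anticlockwise by 80 degrees and lift it out.

Request:
send_rows(
  commands=[
    {"angular": [-1.33,0,0],"dp": [0.01,0,0],"hand": 10},
    {"angular": [-2.67,0,0],"dp": [0.01,0,0],"hand": 10},
    {"angular": [-4.0,0,0],"dp": [0.01,0,0],"hand": 10},
    {"angular": [-5.33,0,0],"dp": [0.01,0,0],"hand": 10},
    {"angular": [-6.67,0,0],"dp": [0.01,0,0],"hand": 10},
    {"angular": [-8.0,0,0],"dp": [0.01,0,0],"hand": 10},
    {"angular": [-9.33,0,0],"dp": [0.01,0,0],"hand": 10},
    {"angular": [-10.67,0,0],"dp": [0.01,0,0],"hand": 10},
    {"angular": [-12.0,0,0],"dp": [0.01,0,0],"hand": 10},
    {"angular": [-13.33,0,0],"dp": [0.01,0,0],"hand": 10},
  ],
)

```text
clock: 16.6
position: [0.5208, 0.2111, 0.1388]
tcp_rot: [0.707, 0.016, 0.706, -0.016]
ft_force: [-0.7, 0.5, 9.2]
opening: 0.199
```

Request:
send_rows(
  commands=[
    {"angular": [0,0,0],"dp": [0,0,0],"hand": 10},
    {"angular": [0,0,0],"dp": [0,0,0],"hand": 10},
    {"angular": [0,0,0],"dp": [0,0,0],"hand": 10},
  ],
)

```text
clock: 16.9
position: [0.5209, 0.2111, 0.1388]
tcp_rot: [0.707, 0.018, 0.706, -0.017]
ft_force: [-0.6, -0.1, 8.3]
opening: 0.198
```

```bash
python3 - <<'E'
from h import *
st()
E
```

```text
t 16.9 p [0.5209 0.2111 0.1388] phi 87.13 tilt [0.0017 0.0007] q [-0.15  0.22 -0.32  1.79  0.08  1.14  1.03] F [-0.6 -0.1  8.3] open 16.9
```

Request:
send_rows(
  commands=[
    {"angular": [0,0,0],"dp": [-0.3,0,0],"hand": 10},
    {"angular": [0,0,0],"dp": [-0.6,0,0],"hand": 10},
    {"angular": [0,0,0],"dp": [-1.0,0,0],"hand": 10},
    {"angular": [0,0,0],"dp": [-1.6,0,0],"hand": 10},
    {"angular": [0,0,0],"dp": [-2.4,0,0],"hand": 10},
    {"angular": [0,0,0],"dp": [-3.2,0,0],"hand": 10},
    {"angular": [0,0,0],"dp": [-3.6,0,0],"hand": 10},
    {"angular": [0,0,0],"dp": [-3.6,0,0],"hand": 10},
  ],
)

```text
clock: 17.7
position: [0.5208, 0.2108, 0.2466]
tcp_rot: [0.708, 0.018, 0.706, -0.018]
ft_force: [0.9, 0.5, -1.5]
opening: 0.197
```

```bash
python3 - <<'E'
from h import *
st(); plan([.618,-.179,.24],87)
E
```

```text
t 17.7 p [0.5208 0.2108 0.2466] phi 87.1 tilt [0.002  0.0006] q [-0.14  0.14 -0.32  1.66  0.05  1.35  1.05] F [ 0.9  0.5 -1.5] open 16.8
phi 87 dp [0.219, -12.812, 3.892] ang [0.016, 0.019, -0.007] rows>= 8.0
phi 267 dp [0.219, -12.812, 3.892] ang [-29.984, 0.011, 0.029] rows>= 20.9
```

Request:
send_rows(
  commands=[
    {"angular": [0,0,0],"dp": [0,-1.2,0.37],"hand": 10},
    {"angular": [0,0,0],"dp": [0,-2.6,0.8],"hand": 10},
    {"angular": [0,0,0],"dp": [0,-4.0,1.22],"hand": 10},
    {"angular": [0,0,0],"dp": [0,-5.4,1.65],"hand": 10},
    {"angular": [0,0,0],"dp": [0,-6.8,2.07],"hand": 10},
    {"angular": [0,0,0],"dp": [0,-8.2,2.5],"hand": 10},
    {"angular": [0,0,0],"dp": [0,-9.6,2.92],"hand": 10},
    {"angular": [0,0,0],"dp": [0,-11.0,3.35],"hand": 10},
    {"angular": [0,0,0],"dp": [0,-12.2,3.7],"hand": 10},
    {"angular": [0,0,0],"dp": [0,-12.81,3.89],"hand": 10},
  ],
)

```text
clock: 18.7
position: [0.6161, -0.184, 0.2428]
tcp_rot: [0.705, 0.019, 0.708, -0.02]
ft_force: [-0.2, -0.6, -1.5]
opening: 0.199
```

Request:
send_rows(
  commands=[
    {"angular": [0,0,0],"dp": [0,0,0],"hand": 10},
    {"angular": [0,0,0],"dp": [0.8,0,0],"hand": 10},
    {"angular": [0,0,0],"dp": [1.8,0,0],"hand": 10},
    {"angular": [0,0,0],"dp": [2.8,0,0],"hand": 10},
    {"angular": [0,0,0],"dp": [3.8,0,0],"hand": 10},
    {"angular": [0,0,0],"dp": [4.6,0,0],"hand": 10},
    {"angular": [0,0,0],"dp": [5.0,0,0],"hand": 10},
    {"angular": [0,0,0],"dp": [5.0,0,0],"hand": 10},
    {"angular": [0,0,0],"dp": [5.0,0,0],"hand": 10},
  ],
)

```text
clock: 19.6
position: [0.6181, -0.1783, 0.0962]
tcp_rot: [0.707, 0.018, 0.706, -0.017]
ft_force: [0.3, -0.1, -1.8]
opening: 0.199
```

```bash
python3 - <<'E'
from h import *
st(); plan([.618,-.179,.0765],87)
E
```

```text
t 19.6 p [ 0.6181 -0.1783  0.0962] phi 87.16 tilt [0.0011 0.0002] q [ 0.27  0.41 -0.04  1.63  0.02  1.1   1.75] F [ 0.3 -0.1 -1.8] open 17.0
phi 87 dp [0.656, -0.022, -0.004] ang [0.027, 0.011, -0.002] rows>= 0.4
phi 267 dp [0.656, -0.022, -0.004] ang [-29.973, 0.004, 0.017] rows>= 20.9
```

Request:
send_rows(
  commands=[
    {"angular": [0,0,0],"dp": [0.3,0,0],"hand": 10},
    {"angular": [0,0,0],"dp": [0.5,0,0],"hand": 10},
    {"angular": [0,0,0],"dp": [0.6,0,0],"hand": 10},
    {"angular": [0,0,0],"dp": [0.66,0,0],"hand": 10},
    {"angular": [0,0,0],"dp": [0.69,0,0],"hand": 10},
    {"angular": [0,0,0],"dp": [0.69,0,0],"hand": 10},
    {"angular": [0,0,0],"dp": [0.69,0,0],"hand": 10},
  ],
)

```text
clock: 20.3
position: [0.6175, -0.1792, 0.076]
tcp_rot: [0.707, 0.018, 0.707, -0.018]
ft_force: [-2.8, 0.3, 5.1]
opening: 0.203
```

Request:
send_rows(
  commands=[
    {"angular": [0,0,0],"dp": [0,0,0],"hand": 45},
    {"angular": [0,0,0],"dp": [0,0,0],"hand": 45},
    {"angular": [0,0,0],"dp": [0,0,0],"hand": 45},
    {"angular": [0,0,0],"dp": [0,0,0],"hand": 45},
    {"angular": [0,0,0],"dp": [-1,0,0],"hand": 45},
    {"angular": [0,0,0],"dp": [-2,0,0],"hand": 45},
    {"angular": [0,0,0],"dp": [-3,0,0],"hand": 45},
    {"angular": [0,0,0],"dp": [-4,0,0],"hand": 45},
    {"angular": [0,0,0],"dp": [-4.4,0,0],"hand": 45},
    {"angular": [0,0,0],"dp": [-4.4,0,0],"hand": 45},
  ],
)

```text
clock: 21.3
position: [0.6186, -0.1795, 0.2086]
tcp_rot: [0.708, 0.018, 0.706, -0.018]
ft_force: [-0.2, 0.7, -0.9]
opening: 0.528
```

```bash
python3 - <<'E'
from h import *
C,im,d,P,uv,rgb=look('side','d_side')
for c in ((.479,-.185),(.428,-.287),(.53,-.41)): wing(P,rgb,'g',.082,*c)
wing(P,rgb,'o',.085,.614,-.258,.03);wing(P,rgb,'o',.085,.618,-.18,.03)
plan([.481,-.185,.17],102)
E
```

```text
t 21.3 p [ 0.6186 -0.1795  0.2086] phi 87.1 tilt [ 0.0038 -0.001 ] q [ 0.27  0.32 -0.04  1.51  0.01  1.3   1.75] F [-0.2  0.7 -0.9] open 45.1
wing n 151 z 0.09 centre [ 0.4774 -0.1839] LxW 46.7 17.4 dir 13.3
wing n 249 z 0.0902 centre [ 0.4263 -0.2881] LxW 46.2 18.9 dir 169.7
wing n 224 z 0.0907 centre [ 0.5288 -0.4111] LxW 46.8 17.4 dir 26.0
wing n 170 z 0.0938 centre [ 0.6138 -0.2596] LxW 44.6 19.6 dir 177.4
wing n 167 z 0.0936 centre [ 0.6175 -0.1809] LxW 48.8 20.5 dir 175.5
phi 102 dp [1.215, -0.422, -4.538] ang [-2.483, 0.006, 0.003] rows>= 2.8
phi 282 dp [1.215, -0.422, -4.538] ang [27.517, 0.004, -0.008] rows>= 19.2
```

View pics/d_side.png

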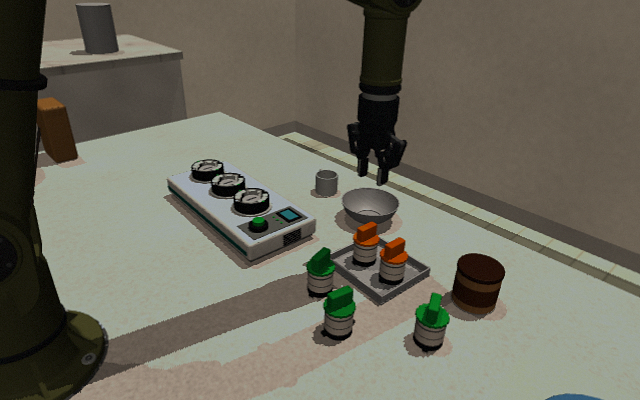

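Request:
send_rows(
  commands=[
    {"angular": [-1.2,0,0],"dp": [0,-0.2,-1.3],"hand": 45},
    {"angular": [-2.6,0,0],"dp": [0.3,-0.42,-2.7],"hand": 45},
    {"angular": [-2.6,0,0],"dp": [0.8,-0.42,-4.0],"hand": 45},
    {"angular": [-2.6,0,0],"dp": [1.2,-0.42,-4.6],"hand": 45},
    {"angular": [-2.6,0,0],"dp": [1.2,-0.42,-4.6],"hand": 45},
    {"angular": [-2.6,0,0],"dp": [1.2,-0.42,-4.6],"hand": 45},
    {"angular": [-2.6,0,0],"dp": [1.2,-0.42,-4.6],"hand": 45},
  ],
)

```text
clock: 22.05
position: [0.4802, -0.1846, 0.1706]
tcp_rot: [0.703, -0.078, 0.703, 0.078]
ft_force: [-1.1, -1.3, 0.4]
opening: 0.527
```

```bash
python3 - <<'E'
from h import *
C,im,d,P,uv,rgb=look('wrist','w6')
r=wing(P,rgb,'g',.080,.479,-.184)
plan([r[0][0],r[0][1],.072],(r[1]+90)%180)
E
```

```text
t 22.05 p [ 0.4802 -0.1846  0.1706] phi 102.74 tilt [0.0007 0.    ] q [ 0.37  0.08 -0.06  1.87  0.    1.18  2.1 ] F [-1.1 -1.3  0.4] open 45.0
wing n 1472 z 0.0886 centre [ 0.4785 -0.1823] LxW 44.7 18.0 dir 13.5
phi 103.5 dp [3.292, 0.09, -0.046] ang [-0.126, 0.007, 0.003] rows>= 2.0
phi 283.5 dp [3.292, 0.09, -0.046] ang [29.874, 0.004, -0.012] rows>= 20.9
```

View pics/w6.png

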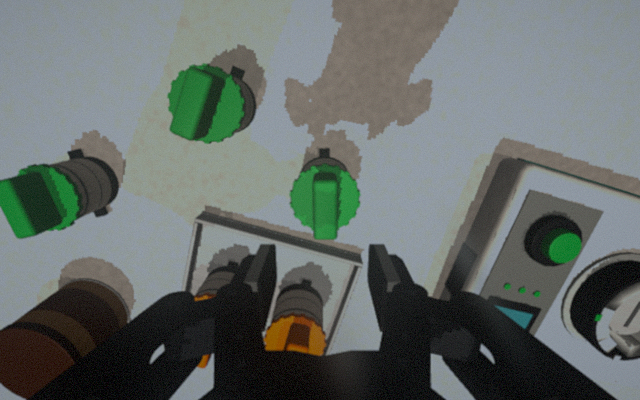

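Request:
send_rows(
  commands=[
    {"angular": [-0.1,0,0],"dp": [1,0.09,-0.05],"hand": 45},
    {"angular": [-0.1,0,0],"dp": [2,0.09,-0.05],"hand": 45},
    {"angular": [-0.1,0,0],"dp": [2.8,0.09,-0.05],"hand": 45},
    {"angular": [-0.1,0,0],"dp": [3.25,0.09,-0.05],"hand": 45},
    {"angular": [-0.1,0,0],"dp": [3.27,0.09,-0.05],"hand": 45},
    {"angular": [-0.1,0,0],"dp": [3.27,0.09,-0.05],"hand": 45},
    {"angular": [-0.1,0,0],"dp": [3.27,0.09,-0.05],"hand": 45},
  ],
)

```text
clock: 22.8
position: [0.4783, -0.1829, 0.074]
tcp_rot: [0.703, -0.082, 0.701, 0.082]
ft_force: [-0.9, 0.1, 0.2]
opening: 0.529
```

```bash
python3 - <<'E'
from h import *
C,im,d,P,uv,rgb=look('wrist','w7')
r=wing(P,rgb,'g',.080,.479,-.184)
plan([r[0][0],r[0][1],.072],(r[1]+90)%180)
E
```

```text
t 22.8 p [ 0.4783 -0.1829  0.074 ] phi 103.31 tilt [ 0.0026 -0.0009] q [ 0.37  0.18 -0.06  1.98  0.01  0.98  2.11] F [-0.9  0.1  0.2] open 45.2
wing n 4013 z 0.0886 centre [ 0.4789 -0.1821] LxW 46.3 18.1 dir 13.1
phi 103.1 dp [0.066, 0.02, 0.029] ang [0.04, 0.022, 0.015] rows>= 0.0
phi 283.1 dp [0.066, 0.02, 0.029] ang [-29.96, -0.023, 0.035] rows>= 20.9
```

View pics/w7.png

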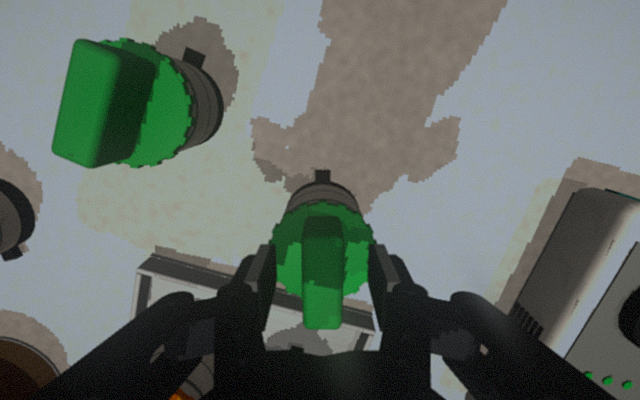

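Request:
send_rows(
  commands=[
    {"angular": [0.04,0,0],"dp": [0.06,0.02,0.03],"hand": 45},
    {"angular": [0.04,0,0],"dp": [0.06,0.02,0.03],"hand": 45},
    {"angular": [0.04,0,0],"dp": [0.06,0.02,0.03],"hand": 10},
    {"angular": [0.04,0,0],"dp": [0.06,0.02,0.03],"hand": 10},
    {"angular": [0.04,0,0],"dp": [0.06,0.02,0.03],"hand": 10},
    {"angular": [0.04,0,0],"dp": [0.06,0.02,0.03],"hand": 10},
    {"angular": [0.04,0,0],"dp": [0.06,0.02,0.03],"hand": 10},
    {"angular": [0.04,0,0],"dp": [0.06,0.02,0.03],"hand": 10},
    {"angular": [0.04,0,0],"dp": [0.06,0.02,0.03],"hand": 10},
    {"angular": [0.04,0,0],"dp": [0.06,0.02,0.03],"hand": 10},
  ],
)

```text
clock: 23.85
position: [0.4778, -0.1818, 0.0709]
tcp_rot: [0.703, -0.08, 0.702, 0.08]
ft_force: [-0.8, -2.2, 2.4]
opening: 0.203
```

```bash
python3 - <<'E'
from h import *
st()
E
```

```text
t 23.85 p [ 0.4778 -0.1818  0.0709] phi 103.06 tilt [ 0.0003 -0.0002] q [ 0.37  0.18 -0.06  1.98  0.01  0.98  2.1 ] F [-0.8 -2.2  2.4] open 17.4
```

Request:
send_rows(
  commands=[
    {"angular": [0,0,0],"dp": [-0.6,0,0],"hand": 10},
    {"angular": [0,0,0],"dp": [-1.6,0,0],"hand": 10},
    {"angular": [0,0,0],"dp": [-2.8,0,0],"hand": 10},
    {"angular": [0,0,0],"dp": [-4.0,0,0],"hand": 10},
    {"angular": [0,0,0],"dp": [-4.6,0,0],"hand": 10},
    {"angular": [0,0,0],"dp": [-4.6,0,0],"hand": 10},
  ],
)

```text
clock: 24.45
position: [0.4792, -0.1821, 0.2113]
tcp_rot: [0.704, -0.081, 0.701, 0.08]
ft_force: [0.8, -0.7, -1.3]
opening: 0.204
```

```bash
python3 - <<'E'
from h import *
st(); plan([.5268,.3208,.205],87)
E
```

```text
t 24.45 p [ 0.4792 -0.1821  0.2113] phi 103.07 tilt [ 0.0049 -0.0017] q [ 0.37  0.05 -0.06  1.83  0.    1.26  2.11] F [ 0.8 -0.7 -1.3] open 17.4
phi 87 dp [0.189, 15.971, 5.335] ang [2.678, 0.046, 0.02] rows>= 10.1
phi 267 dp [0.189, 15.971, 5.335] ang [-27.322, -0.029, 0.066] rows>= 19.1
```

Request:
send_rows(
  commands=[
    {"angular": [0.3,0,0],"dp": [0,0.8,0.27],"hand": 10},
    {"angular": [0.6,0,0],"dp": [0,2.2,0.73],"hand": 10},
    {"angular": [0.9,0,0],"dp": [0,3.6,1.2],"hand": 10},
    {"angular": [1.2,0,0],"dp": [0,5.0,1.67],"hand": 10},
    {"angular": [1.5,0,0],"dp": [0,6.4,2.14],"hand": 10},
    {"angular": [1.8,0,0],"dp": [0,7.8,2.6],"hand": 10},
    {"angular": [2.1,0,0],"dp": [0,9.2,3.07],"hand": 10},
    {"angular": [2.4,0,0],"dp": [0,10.6,3.54],"hand": 10},
    {"angular": [2.68,0,0],"dp": [0,11.8,3.94],"hand": 10},
    {"angular": [2.68,0,0],"dp": [0,12.6,4.2],"hand": 10},
  ],
)

```text
clock: 25.45
position: [0.5132, 0.2184, 0.2062]
tcp_rot: [0.706, 0.018, 0.708, -0.017]
ft_force: [-0.1, 0.1, -1.7]
opening: 0.203
```

```bash
python3 - <<'E'
from h import *
st(); plan([.5268,.3208,.205],87)
E
```

```text
t 25.45 p [0.5132 0.2184 0.2062] phi 87.16 tilt [-0.0037  0.0006] q [-0.07  0.17 -0.42  1.71  0.07  1.27  1.02] F [-0.1  0.1 -1.7] open 17.3
phi 87 dp [0.041, 3.433, 0.284] ang [0.026, -0.036, -0.004] rows>= 2.1
phi 267 dp [0.041, 3.433, 0.284] ang [-29.974, 0.006, -0.056] rows>= 20.9
```

Request:
send_rows(
  commands=[
    {"angular": [0,0,0],"dp": [0,1.0,0.1],"hand": 10},
    {"angular": [0,0,0],"dp": [0,2.0,0.2],"hand": 10},
    {"angular": [0,0,0],"dp": [0,3.0,0.28],"hand": 10},
    {"angular": [0,0,0],"dp": [0,3.43,0.28],"hand": 10},
    {"angular": [0,0,0],"dp": [0,3.43,0.28],"hand": 10},
    {"angular": [0,0,0],"dp": [0,3.43,0.28],"hand": 10},
    {"angular": [0,0,0],"dp": [0,3.43,0.28],"hand": 10},
    {"angular": [0,0,0],"dp": [0,3.43,0.28],"hand": 10},
  ],
)

```text
clock: 26.25
position: [0.5293, 0.3155, 0.2087]
tcp_rot: [0.707, 0.019, 0.707, -0.02]
ft_force: [-0.2, -0.5, -2.4]
opening: 0.201
```

```bash
python3 - <<'E'
from h import *
np.set_printoptions(precision=4,suppress=True)
C,im,d,P,uv,rgb=look('wrist','w8')
rim=(P[:,2]>.082)&(P[:,2]<.092)&(P[:,0]>.42)&(P[:,0]<.6)&(P[:,1]>.05)
for y in(.1,.21,.32):
    w=P[rim&(abs(P[:,1]-y)<.05)]
    if len(w)>20: print(y,len(w),w[:,:2].min(0),w[:,:2].max(0))
plan([.5268,.3208,.16],87)
E
```

```text
t 26.25 p [0.5293 0.3155 0.2087] phi 86.84 tilt [ 0.0004 -0.0011] q [-0.2   0.3  -0.46  1.57  0.14  1.31  0.83] F [-0.2 -0.5 -2.4] open 17.2
0.1 4451 [0.4725 0.057 ] [0.5587 0.1435]
0.21 4328 [0.478  0.1671] [0.5643 0.2528]
0.32 2836 [0.4838 0.2764] [0.5552 0.3621]
phi 87 dp [1.628, 0.163, -0.093] ang [-0.022, 0.005, 0.007] rows>= 1.0
phi 267 dp [1.628, 0.163, -0.093] ang [29.978, 0.011, -0.008] rows>= 20.9
```

View pics/w8.png

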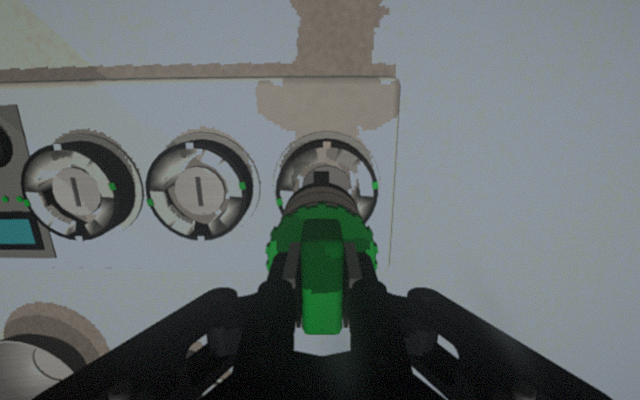

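```bash
python3 - <<'E'
from h import *
plan([.5261,.3203,.165],87)
E
```

```text
phi 87 dp [1.461, 0.145, -0.115] ang [-0.022, 0.005, 0.007] rows>= 0.9
phi 267 dp [1.461, 0.145, -0.115] ang [29.978, 0.011, -0.008] rows>= 20.9
```

Request:
send_rows(
  commands=[
    {"angular": [0,0,0],"dp": [0,0.14,-0.11],"hand": 10},
    {"angular": [0,0,0],"dp": [0.5,0.14,-0.11],"hand": 10},
    {"angular": [0,0,0],"dp": [1.0,0.14,-0.11],"hand": 10},
    {"angular": [0,0,0],"dp": [1.4,0.14,-0.11],"hand": 10},
    {"angular": [0,0,0],"dp": [1.46,0.14,-0.11],"hand": 10},
    {"angular": [0,0,0],"dp": [1.46,0.14,-0.11],"hand": 10},
    {"angular": [0,0,0],"dp": [1.46,0.14,-0.11],"hand": 10},
  ],
)

```text
clock: 27.0
position: [0.526, 0.3219, 0.1652]
tcp_rot: [0.707, 0.019, 0.707, -0.019]
ft_force: [0.7, -0.4, -1.6]
opening: 0.203
```

```bash
python3 - <<'E'
from h import *
C,im,d,P,uv,rgb=look('wrist','w9')
plan([.5261,.3203,.152],87)
E
```

```text
t 27.0 p [0.526  0.3219 0.1652] phi 86.98 tilt [0.0005 0.0003] q [-0.22  0.33 -0.46  1.62  0.15  1.23  0.81] F [ 0.7 -0.4 -1.6] open 17.3
phi 87 dp [0.452, -0.056, -0.0] ang [-0.004, 0.01, -0.006] rows>= 0.3
phi 267 dp [0.452, -0.056, -0.0] ang [29.996, -0.01, -0.016] rows>= 21.0
```

View pics/w9.png

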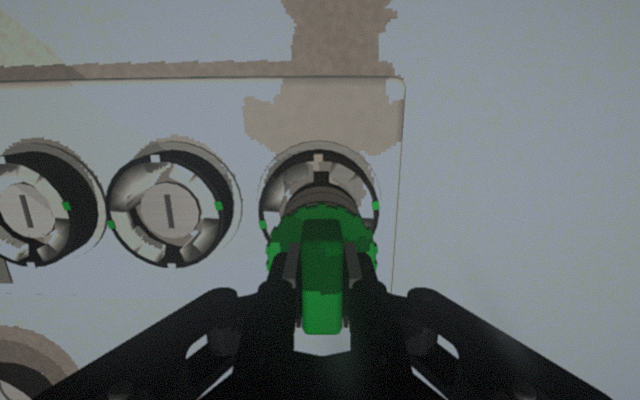

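Request:
send_rows(
  commands=[
    {"angular": [0,0,0],"dp": [0,-0.05,0],"hand": 10},
    {"angular": [0,0,0],"dp": [0,-0.05,0],"hand": 10},
    {"angular": [0,0,0],"dp": [0.15,-0.05,0],"hand": 10},
    {"angular": [0,0,0],"dp": [0.25,-0.05,0],"hand": 10},
    {"angular": [0,0,0],"dp": [0.35,-0.05,0],"hand": 10},
    {"angular": [0,0,0],"dp": [0.42,-0.05,0],"hand": 10},
    {"angular": [0,0,0],"dp": [0.42,-0.05,0],"hand": 10},
  ],
)

```text
clock: 27.75
position: [0.5255, 0.32, 0.1518]
tcp_rot: [0.707, 0.018, 0.707, -0.019]
ft_force: [1.3, 0.2, -1.8]
opening: 0.2
```

```bash
python3 - <<'E'
from h import *
st();print(status.read_state()['ft_torque'])
E
```

```text
t 27.75 p [0.5255 0.32   0.1518] phi 86.98 tilt [-0.0007 -0.0005] q [-0.22  0.34 -0.46  1.64  0.16  1.2   0.81] F [ 1.3  0.2 -1.8] open 17.1
[-0.0212231   0.006369    0.00451209]
```

Request:
send_rows(
  commands=[
    {"angular": [0,0,0],"dp": [0.1,0,0],"hand": 10},
    {"angular": [0,0,0],"dp": [0.2,0,0],"hand": 10},
    {"angular": [0,0,0],"dp": [0.3,0,0],"hand": 10},
    {"angular": [0,0,0],"dp": [0.4,0,0],"hand": 10},
    {"angular": [0,0,0],"dp": [0.49,0,0],"hand": 10},
    {"angular": [0,0,0],"dp": [0.49,0,0],"hand": 10},
    {"angular": [0,0,0],"dp": [0.49,0,0],"hand": 10},
  ],
)

```text
clock: 28.45
position: [0.526, 0.3203, 0.1392]
tcp_rot: [0.707, 0.019, 0.706, -0.019]
ft_force: [-3.0, -2.2, 8.2]
opening: 0.201
```

```bash
python3 - <<'E'
from h import *
st();print(status.read_state()['ft_torque'])
E
```

```text
t 28.45 p [0.526  0.3203 0.1392] phi 86.97 tilt [0.0013 0.0001] q [-0.22  0.35 -0.46  1.65  0.16  1.18  0.81] F [-3.  -2.2  8.2] open 17.2
[-0.52237989  0.76046851  0.00241692]
```

Request:
send_rows(
  commands=[
    {"angular": [0,0,0],"dp": [0.07,0,0],"hand": 10},
    {"angular": [0,0,0],"dp": [0.07,0,0],"hand": 10},
    {"angular": [0,0,0],"dp": [0.07,0,0],"hand": 10},
  ],
)

```text
clock: 28.75
position: [0.526, 0.3203, 0.1373]
tcp_rot: [0.707, 0.019, 0.706, -0.019]
ft_force: [-2.5, -2.4, 9.6]
opening: 0.2
```

Request:
send_rows(
  commands=[
    {"angular": [1.33,0,0],"dp": [0.01,0,0],"hand": 10},
    {"angular": [2.67,0,0],"dp": [0.01,0,0],"hand": 10},
    {"angular": [4.0,0,0],"dp": [0.01,0,0],"hand": 10},
    {"angular": [5.33,0,0],"dp": [0.01,0,0],"hand": 10},
    {"angular": [6.67,0,0],"dp": [0.01,0,0],"hand": 10},
  ],
)

```text
clock: 29.25
position: [0.5274, 0.3216, 0.1379]
tcp_rot: [0.658, 0.263, 0.656, -0.26]
ft_force: [-0.3, -0.7, 9.7]
opening: 0.201
```

```bash
python3 - <<'E'
from h import *
st();print(status.read_state()['ft_torque'])
E
```

```text
t 29.25 p [0.5274 0.3216 0.1379] phi 46.65 tilt [0.0051 0.0029] q [-0.3   0.34 -0.35  1.66  0.12  1.16  0.13] F [-0.3 -0.7  9.7] open 17.1
[-0.05941343  0.02719375  0.06526613]
```

Request:
send_rows(
  commands=[
    {"angular": [1.33,0,0],"dp": [0.02,0,0],"hand": 10},
    {"angular": [2.67,0,0],"dp": [0.02,0,0],"hand": 10},
    {"angular": [4.0,0,0],"dp": [0.02,0,0],"hand": 10},
    {"angular": [5.33,0,0],"dp": [0.02,0,0],"hand": 10},
    {"angular": [6.65,0,0],"dp": [0.02,0,0],"hand": 10},
    {"angular": [6.65,0,0],"dp": [0.02,0,0],"hand": 10},
    {"angular": [6.65,0,0],"dp": [0.02,0,0],"hand": 10},
  ],
)

```text
clock: 29.95
position: [0.5279, 0.3215, 0.1376]
tcp_rot: [0.531, 0.471, 0.529, -0.466]
ft_force: [0.7, -0.6, 9.2]
opening: 0.199
```

```bash
python3 - <<'E'
from h import *
st();print(status.read_state()['ft_torque'])
E
```

```text
t 29.95 p [0.5279 0.3215 0.1376] phi 7.04 tilt [0.0061 0.0031] q [-0.39  0.33 -0.25  1.66  0.09  1.16 -0.53] F [ 0.7 -0.6  9.2] open 17.0
[-0.11800268 -0.12027104 -0.09352079]
```

Request:
send_rows(
  commands=[
    {"angular": [0,0,0],"dp": [-0.07,0,0],"hand": 10},
    {"angular": [0,0,0],"dp": [-0.14,0,0],"hand": 10},
    {"angular": [0,0,0],"dp": [-0.2,0,0],"hand": 10},
    {"angular": [0,0,0],"dp": [-0.2,0,0],"hand": 10},
    {"angular": [0,0,0],"dp": [-0.2,0,0],"hand": 45},
    {"angular": [0,0,0],"dp": [-0.2,0,0],"hand": 45},
    {"angular": [0,0,0],"dp": [-0.2,0,0],"hand": 45},
    {"angular": [0,0,0],"dp": [-0.2,0,0],"hand": 45},
    {"angular": [0,0,0],"dp": [-0.2,0,0],"hand": 45},
  ],
)

```text
clock: 30.85
position: [0.5255, 0.3201, 0.1402]
tcp_rot: [0.53, 0.468, 0.53, -0.468]
ft_force: [0.3, -1.0, -0.3]
opening: 0.528
```

```bash
python3 - <<'E'
from h import *
C,im,d,P,uv,rgb=look('wrist','w10')
wing(P,rgb,'g',.152,.5268,.3205)
E
```

```text
t 30.85 p [0.5255 0.3201 0.1402] phi 7.06 tilt [-0.0005 -0.0004] q [-0.38  0.32 -0.25  1.66  0.09  1.17 -0.53] F [ 0.3 -1.  -0.3] open 45.1
wing n 4430 z 0.1616 centre [0.5277 0.321 ] LxW 46.5 18.1 dir 97.1
```

View pics/w10.png

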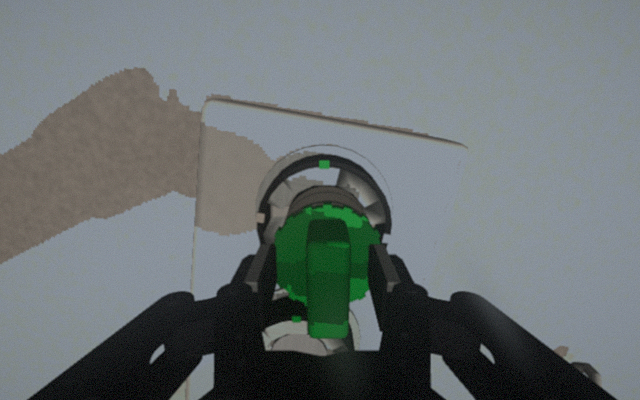

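Request:
send_rows(
  commands=[
    {"angular": [0,0,0],"dp": [-0.5,0,0],"hand": 45},
    {"angular": [0,0,0],"dp": [-1.4,0,0],"hand": 45},
    {"angular": [0,0,0],"dp": [-2.2,0,0],"hand": 45},
    {"angular": [0,0,0],"dp": [-2.4,0,0],"hand": 45},
    {"angular": [0,0,0],"dp": [-2.4,0,0],"hand": 45},
  ],
)

```text
clock: 31.4
position: [0.5263, 0.3207, 0.2145]
tcp_rot: [0.53, 0.469, 0.529, -0.467]
ft_force: [0.4, 0.1, -0.9]
opening: 0.525
```

```bash
python3 - <<'E'
from h import *
C,im,d,P,uv,rgb=look('side','e_side')
for c in ((.428,-.287),(.53,-.41)): wing(P,rgb,'g',.082,*c,.09)
plan([.427,-.2865,.18],79)
E
```

```text
t 31.4 p [0.5263 0.3207 0.2145] phi 7.06 tilt [0.0028 0.0015] q [-0.38  0.27 -0.25  1.57  0.07  1.31 -0.52] F [ 0.4  0.1 -0.9] open 44.8
wing n 242 z 0.0903 centre [ 0.4256 -0.2877] LxW 46.4 19.7 dir 170.5
wing n 221 z 0.0906 centre [ 0.529 -0.411] LxW 47.8 17.4 dir 26.0
phi 79 dp [1.091, -5.75, 19.665] ang [-11.99, 0.003, -0.006] rows>= 12.3
phi 259 dp [1.091, -5.75, 19.665] ang [18.01, -0.006, -0.003] rows>= 12.6
```

View pics/e_side.png

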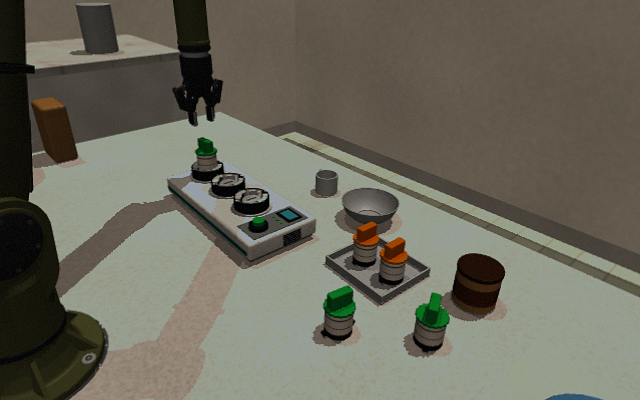

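Request:
send_rows(
  commands=[
    {"angular": [-1.0,0,0],"dp": [0,-0.3,1.0],"hand": 45},
    {"angular": [-2.2,0,0],"dp": [0,-0.7,2.4],"hand": 45},
    {"angular": [-3.4,0,0],"dp": [0,-1.1,3.8],"hand": 45},
    {"angular": [-4.6,0,0],"dp": [0,-1.52,5.2],"hand": 45},
    {"angular": [-5.8,0,0],"dp": [0,-1.93,6.6],"hand": 45},
    {"angular": [-7.0,0,0],"dp": [0,-2.34,8.0],"hand": 45},
    {"angular": [-8.2,0,0],"dp": [0,-2.75,9.4],"hand": 45},
    {"angular": [-9.4,0,0],"dp": [0,-3.16,10.8],"hand": 45},
    {"angular": [-10.6,0,0],"dp": [0,-3.57,12.2],"hand": 45},
    {"angular": [-11.8,0,0],"dp": [0,-3.98,13.6],"hand": 45},
  ],
)

```text
clock: 32.45
position: [0.4558, -0.101, 0.2113]
tcp_rot: [0.703, 0.073, 0.704, -0.073]
ft_force: [0.1, -0.3, -0.1]
opening: 0.524
```

```bash
python3 - <<'E'
from h import *
st();plan([.427,-.2865,.18],79.5)
E
```

```text
t 32.45 p [ 0.4558 -0.101   0.2113] phi 78.15 tilt [-0.0021  0.0003] q [ 0.11 -0.05  0.05  1.92  0.    1.27  1.52] F [ 0.1 -0.3 -0.1] open 44.8
phi 79.5 dp [1.043, -6.249, 0.331] ang [-0.224, -0.02, 0.001] rows>= 3.8
phi 259.5 dp [1.043, -6.249, 0.331] ang [29.776, 0.002, 0.031] rows>= 20.8
```

Request:
send_rows(
  commands=[
    {"angular": [-0.2,0,0],"dp": [0,-1.4,0.1],"hand": 45},
    {"angular": [-0.2,0,0],"dp": [0.3,-2.8,0.2],"hand": 45},
    {"angular": [-0.2,0,0],"dp": [0.6,-4.2,0.3],"hand": 45},
    {"angular": [-0.2,0,0],"dp": [1.0,-5.6,0.33],"hand": 45},
    {"angular": [-0.2,0,0],"dp": [1.04,-6.25,0.33],"hand": 45},
    {"angular": [-0.2,0,0],"dp": [1.04,-6.25,0.33],"hand": 45},
    {"angular": [-0.2,0,0],"dp": [1.04,-6.25,0.33],"hand": 45},
    {"angular": [-0.2,0,0],"dp": [1.04,-6.25,0.33],"hand": 45},
  ],
)

```text
clock: 33.25
position: [0.428, -0.2831, 0.181]
tcp_rot: [0.704, 0.067, 0.704, -0.066]
ft_force: [0.6, 0.1, 0.6]
opening: 0.528
```

```bash
python3 - <<'E'
from h import *
C,im,d,P,uv,rgb=look('wrist','w11')
r=wing(P,rgb,'g',.080,.427,-.287)
plan([r[0][0],r[0][1],.074],(r[1]+90)%180)
E
```

```text
t 33.25 p [ 0.428  -0.2831  0.181 ] phi 79.19 tilt [-0.0005  0.001 ] q [ 0.3   0.07  0.25  1.87 -0.02  1.21  1.93] F [0.6 0.1 0.6] open 45.1
wing n 1383 z 0.0887 centre [ 0.4231 -0.3009] LxW 49.6 44.9 dir 78.2
phi 168.2 dp [3.574, -0.615, -0.054] ang [-14.827, 0.003, -0.007] rows>= 10.4
phi 348.2 dp [3.574, -0.615, -0.054] ang [15.173, -0.007, -0.003] rows>= 10.6
```

View pics/w11.png

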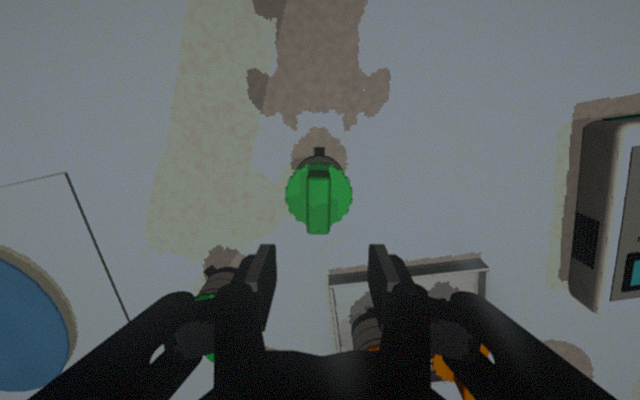

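```bash
python3 - <<'E'
from h import *
K,D,_,_=cam('wrist'); z=np.load('w11.npz'); C=(K,D,z['M'],z['t']); P,uv=cloud(z['d'],C); rgb=z['im'][uv[:,1],uv[:,0]].astype(int)
r=wing(P,rgb,'g',.080,.427,-.287,.029)
plan([r[0][0],r[0][1],.074],(r[1]+90)%180)
E
```

```text
wing n 1368 z 0.0887 centre [ 0.4264 -0.286 ] LxW 45.6 30.8 dir 7.5
phi 97.5 dp [3.574, -0.107, -0.038] ang [-3.054, -0.001, -0.007] rows>= 2.1
phi 277.5 dp [3.574, -0.107, -0.038] ang [26.946, -0.009, 0.002] rows>= 18.8
```

Request:
send_rows(
  commands=[
    {"angular": [0,0,0],"dp": [1,-0.09,0],"hand": 45},
    {"angular": [0,0,0],"dp": [2,-0.09,0],"hand": 45},
    {"angular": [0,0,0],"dp": [2.9,-0.09,0],"hand": 45},
    {"angular": [0,0,0],"dp": [3.5,-0.09,0],"hand": 45},
    {"angular": [0,0,0],"dp": [3.57,-0.09,0],"hand": 45},
    {"angular": [0,0,0],"dp": [3.57,-0.09,0],"hand": 45},
    {"angular": [0,0,0],"dp": [3.57,-0.09,0],"hand": 45},
  ],
)

```text
clock: 34.0
position: [0.4282, -0.2875, 0.0757]
tcp_rot: [0.705, 0.067, 0.703, -0.067]
ft_force: [0.8, -0.3, -0.1]
opening: 0.527
```

```bash
cat >> h.py <<'E'
def wing2(P,uv,rgb,shape,col,zlo,cx,cy,r=.05):
    m=(rgb[:,1]>rgb[:,0]*1.5)&(rgb[:,1]>rgb[:,2]*1.4)&(rgb[:,1]>40)&(np.hypot(P[:,0]-cx,P[:,1]-cy)<r)&(P[:,2]>zlo)
    mk=np.zeros(shape,np.uint8); mk[uv[m,1],uv[m,0]]=1; mk=cv2.morphologyEx(mk,cv2.MORPH_OPEN,np.ones((3,3),np.uint8))
    k,lab,stt,ce=cv2.connectedComponentsWithStats(mk); i=1+np.argmax(stt[1:,4]); m=m&(lab[uv[:,1],uv[:,0]]==i); w=P[m]
    (c,(a,b),an)=cv2.minAreaRect(w[:,:2].astype(np.float32))
    if a<b: a,b,an=b,a,an+90
    print('wing n',len(w),'z',np.median(w[:,2]).round(4),'centre',np.round(c,4),'LxW',round(a*1e3,1),round(b*1e3,1),'dir',round(an%180,1)); return c,an
E
python3 - <<'E'
from h import *
C,im,d,P,uv,rgb=look('wrist','w12')
r=wing2(P,uv,rgb,d.shape,'g',.080,.427,-.286,.04)
plan([r[0][0],r[0][1],.0715],(r[1]+90)%180)
E
```

```text
t 34.0 p [ 0.4282 -0.2875  0.0757] phi 79.11 tilt [ 0.0022 -0.001 ] q [ 0.31  0.18  0.25  1.98 -0.05  0.99  1.97] F [ 0.8 -0.3 -0.1] open 45.0
wing n 3837 z 0.0886 centre [ 0.4264 -0.2851] LxW 45.8 17.8 dir 168.3
phi 78.3 dp [0.144, 0.075, -0.078] ang [0.129, 0.026, 0.006] rows>= 0.1
phi 258.3 dp [0.144, 0.075, -0.078] ang [-29.871, -0.01, 0.041] rows>= 20.9
```

View pics/w12.png

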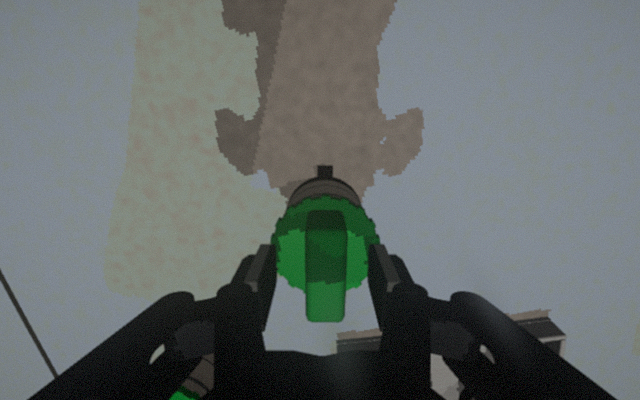

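Request:
send_rows(
  commands=[
    {"angular": [0.13,0,0],"dp": [0.13,0.06,-0.06],"hand": 45},
    {"angular": [0.13,0,0],"dp": [0.13,0.06,-0.06],"hand": 45},
    {"angular": [0.13,0,0],"dp": [0.13,0.06,-0.06],"hand": 45},
    {"angular": [0.13,0,0],"dp": [0.13,0.06,-0.06],"hand": 10},
    {"angular": [0.13,0,0],"dp": [0.13,0.06,-0.06],"hand": 10},
    {"angular": [0.13,0,0],"dp": [0.13,0.06,-0.06],"hand": 10},
    {"angular": [0.13,0,0],"dp": [0.13,0.06,-0.06],"hand": 10},
    {"angular": [0.13,0,0],"dp": [0.13,0.06,-0.06],"hand": 10},
    {"angular": [0.13,0,0],"dp": [0.13,0.06,-0.06],"hand": 10},
    {"angular": [0.13,0,0],"dp": [0.13,0.06,-0.06],"hand": 10},
  ],
)

```text
clock: 35.05
position: [0.4259, -0.2855, 0.0707]
tcp_rot: [0.704, 0.072, 0.703, -0.072]
ft_force: [0.0, -0.2, 3.3]
opening: 0.202
```

```bash
python3 - <<'E'
from h import *
st()
E
```

```text
t 35.05 p [ 0.4259 -0.2855  0.0707] phi 78.28 tilt [ 0.0006 -0.0005] q [ 0.31  0.18  0.25  1.99 -0.05  0.98  1.95] F [ 0.  -0.2  3.3] open 17.3
```

Request:
send_rows(
  commands=[
    {"angular": [0,0,0],"dp": [-0.6,0,0],"hand": 10},
    {"angular": [0,0,0],"dp": [-1.6,0,0],"hand": 10},
    {"angular": [0,0,0],"dp": [-2.8,0,0],"hand": 10},
    {"angular": [0,0,0],"dp": [-4.0,0,0],"hand": 10},
    {"angular": [0,0,0],"dp": [-4.6,0,0],"hand": 10},
    {"angular": [0,0,0],"dp": [-4.6,0,0],"hand": 10},
  ],
)

```text
clock: 35.65
position: [0.4268, -0.286, 0.2108]
tcp_rot: [0.705, 0.072, 0.702, -0.073]
ft_force: [0.1, 0.9, -2.2]
opening: 0.2
```

```bash
python3 - <<'E'
from h import *
st(); plan([.5208,.2109,.205],87)
E
```

```text
t 35.65 p [ 0.4268 -0.286   0.2108] phi 78.28 tilt [ 0.0043 -0.002 ] q [ 0.3   0.04  0.25  1.84 -0.01  1.26  1.92] F [ 0.1  0.9 -2.2] open 17.1
phi 87 dp [0.175, 16.855, -0.299] ang [-1.454, 0.043, 0.013] rows>= 10.1
phi 267 dp [0.175, 16.855, -0.299] ang [28.546, 0.02, -0.064] rows>= 19.9
```

Request:
send_rows(
  commands=[
    {"angular": [-0.15,0,0],"dp": [0,0.8,0],"hand": 10},
    {"angular": [-0.3,0,0],"dp": [0,2.2,-0.03],"hand": 10},
    {"angular": [-0.45,0,0],"dp": [0,3.6,-0.06],"hand": 10},
    {"angular": [-0.6,0,0],"dp": [0,5.0,-0.1],"hand": 10},
    {"angular": [-0.75,0,0],"dp": [0,6.4,-0.12],"hand": 10},
    {"angular": [-0.9,0,0],"dp": [0,7.8,-0.15],"hand": 10},
    {"angular": [-1.05,0,0],"dp": [0,9.2,-0.17],"hand": 10},
    {"angular": [-1.2,0,0],"dp": [0,10.6,-0.2],"hand": 10},
    {"angular": [-1.4,0,0],"dp": [0,11.8,-0.21],"hand": 10},
    {"angular": [-1.45,0,0],"dp": [0,12.8,-0.23],"hand": 10},
  ],
)

```text
clock: 36.65
position: [0.4956, 0.0944, 0.206]
tcp_rot: [0.706, 0.018, 0.708, -0.018]
ft_force: [-0.1, -0.3, -2.0]
opening: 0.2
```

```bash
python3 - <<'E'
from h import *
st(); plan([.5208,.2109,.205],87)
E
```

```text
t 36.65 p [0.4956 0.0944 0.206 ] phi 87.13 tilt [-0.0037 -0.0001] q [-0.09  0.04 -0.15  1.84  0.01  1.26  1.28] F [-0.1 -0.3 -2. ] open 17.1
phi 87 dp [0.029, 3.92, 0.646] ang [0.022, -0.036, 0.002] rows>= 2.4
phi 267 dp [0.029, 3.92, 0.646] ang [-29.978, -0.004, -0.056] rows>= 20.9
```

Request:
send_rows(
  commands=[
    {"angular": [0,0,0],"dp": [0,1.0,0.15],"hand": 10},
    {"angular": [0,0,0],"dp": [0,2.2,0.35],"hand": 10},
    {"angular": [0,0,0],"dp": [0,3.3,0.55],"hand": 10},
    {"angular": [0,0,0],"dp": [0,3.75,0.62],"hand": 10},
    {"angular": [0,0,0],"dp": [0,3.75,0.62],"hand": 10},
    {"angular": [0,0,0],"dp": [0,3.75,0.62],"hand": 10},
    {"angular": [0,0,0],"dp": [0,3.75,0.62],"hand": 10},
    {"angular": [0,0,0],"dp": [0,3.75,0.62],"hand": 10},
    {"angular": [0,0,0],"dp": [0,3.75,0.62],"hand": 10},
  ],
)

```text
clock: 37.55
position: [0.5215, 0.2023, 0.2086]
tcp_rot: [0.707, 0.019, 0.707, -0.019]
ft_force: [0.2, -0.5, -1.2]
opening: 0.2
```

```bash
python3 - <<'E'
from h import *
st(); plan([.5208,.2107,.165],87)
E
```

```text
t 37.55 p [0.5215 0.2023 0.2086] phi 86.88 tilt [ 0.0004 -0.0004] q [-0.21  0.16 -0.23  1.72  0.04  1.27  1.07] F [ 0.2 -0.5 -1.2] open 17.0
phi 87 dp [1.454, 0.28, -0.04] ang [-0.02, 0.004, 0.003] rows>= 0.9
phi 267 dp [1.454, 0.28, -0.04] ang [29.98, 0.005, -0.007] rows>= 20.9
```

Request:
send_rows(
  commands=[
    {"angular": [0,0,0],"dp": [0,0.27,-0.04],"hand": 10},
    {"angular": [0,0,0],"dp": [0.5,0.27,-0.04],"hand": 10},
    {"angular": [0,0,0],"dp": [1.0,0.27,-0.04],"hand": 10},
    {"angular": [0,0,0],"dp": [1.4,0.27,-0.04],"hand": 10},
    {"angular": [0,0,0],"dp": [1.45,0.27,-0.04],"hand": 10},
    {"angular": [0,0,0],"dp": [1.45,0.27,-0.04],"hand": 10},
    {"angular": [0,0,0],"dp": [1.45,0.27,-0.04],"hand": 10},
    {"angular": [0,0,0],"dp": [1.45,0.27,-0.04],"hand": 10},
  ],
)

```text
clock: 38.35
position: [0.5211, 0.2117, 0.1656]
tcp_rot: [0.707, 0.019, 0.706, -0.019]
ft_force: [0.1, -0.8, -1.5]
opening: 0.206
```

```bash
python3 - <<'E'
from h import *
C,im,d,P,uv,rgb=look('wrist','w13');st(); plan([.5208,.2109,.151],87)
E
```

```text
t 38.35 p [0.5211 0.2117 0.1656] phi 86.98 tilt [0.0013 0.0004] q [-0.22  0.19 -0.24  1.76  0.05  1.19  1.05] F [ 0.1 -0.8 -1.5] open 17.6
t 38.4 p [0.5211 0.2117 0.1656] phi 86.97 tilt [0.0013 0.0004] q [-0.22  0.19 -0.24  1.76  0.05  1.19  1.05] F [ 0.6 -0.6 -1.9] open 17.4
phi 87 dp [0.487, -0.028, -0.009] ang [-0.004, 0.012, -0.004] rows>= 0.3
phi 267 dp [0.487, -0.028, -0.009] ang [29.996, -0.007, -0.019] rows>= 21.0
```

View pics/w13.png

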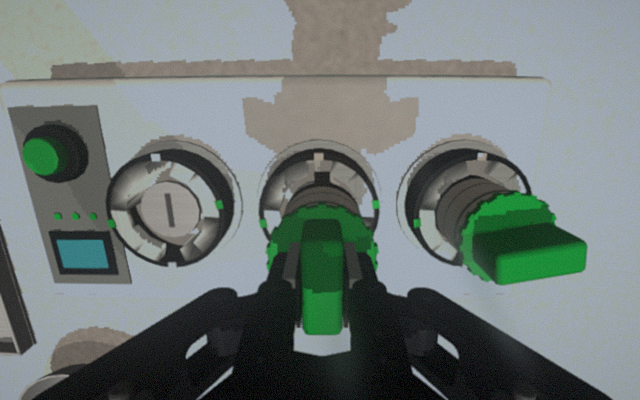

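The cup sits over dock 2, with the lug slot mark at (319,157) in line with the wing at (322,275). I'll lower it in.

Request:
send_rows(
  commands=[
    {"angular": [0,0,0],"dp": [0,-0.03,-0.01],"hand": 10},
    {"angular": [0,0,0],"dp": [0.15,-0.03,-0.01],"hand": 10},
    {"angular": [0,0,0],"dp": [0.25,-0.03,-0.01],"hand": 10},
    {"angular": [0,0,0],"dp": [0.35,-0.03,-0.01],"hand": 10},
    {"angular": [0,0,0],"dp": [0.45,-0.03,-0.01],"hand": 10},
    {"angular": [0,0,0],"dp": [0.45,-0.03,-0.01],"hand": 10},
  ],
)

```text
clock: 39.0
position: [0.5202, 0.2107, 0.1511]
tcp_rot: [0.707, 0.019, 0.707, -0.019]
ft_force: [-1.0, -0.3, -0.9]
opening: 0.2
```

Request:
send_rows(
  commands=[
    {"angular": [0,0,0],"dp": [0.1,0,0],"hand": 10},
    {"angular": [0,0,0],"dp": [0.2,0,0],"hand": 10},
    {"angular": [0,0,0],"dp": [0.3,0,0],"hand": 10},
    {"angular": [0,0,0],"dp": [0.4,0,0],"hand": 10},
    {"angular": [0,0,0],"dp": [0.5,0,0],"hand": 10},
    {"angular": [0,0,0],"dp": [0.55,0,0],"hand": 10},
    {"angular": [0,0,0],"dp": [0.55,0,0],"hand": 10},
  ],
)

```text
clock: 39.7
position: [0.5206, 0.2108, 0.1365]
tcp_rot: [0.707, 0.019, 0.706, -0.019]
ft_force: [-3.6, -1.7, 10.4]
opening: 0.197
```

```bash
python3 - <<'E'
from h import *
st();print(status.read_state()['ft_torque'])
E
```

```text
t 39.7 p [0.5206 0.2108 0.1365] phi 86.98 tilt [0.0011 0.0001] q [-0.22  0.22 -0.24  1.8   0.06  1.13  1.04] F [-3.6 -1.7 10.4] open 16.9
[-0.41193489  0.82042402 -0.00327171]
```

Request:
send_rows(
  commands=[
    {"angular": [1.33,0,0],"dp": [0,0,0],"hand": 10},
    {"angular": [2.67,0,0],"dp": [0,0,0],"hand": 10},
    {"angular": [4.0,0,0],"dp": [0,0,0],"hand": 10},
    {"angular": [5.33,0,0],"dp": [0,0,0],"hand": 10},
    {"angular": [6.67,0,0],"dp": [0,0,0],"hand": 10},
    {"angular": [8.0,0,0],"dp": [0,0,0],"hand": 10},
    {"angular": [9.33,0,0],"dp": [0,0,0],"hand": 10},
    {"angular": [10.67,0,0],"dp": [0,0,0],"hand": 10},
    {"angular": [12.0,0,0],"dp": [0,0,0],"hand": 10},
    {"angular": [13.33,0,0],"dp": [0,0,0],"hand": 10},
  ],
)

```text
clock: 40.7
position: [0.5225, 0.211, 0.1375]
tcp_rot: [0.529, 0.472, 0.527, -0.468]
ft_force: [-0.3, -1.0, 10.2]
opening: 0.202
```

Request:
send_rows(
  commands=[
    {"angular": [0,0,0],"dp": [0,0,0],"hand": 10},
    {"angular": [0,0,0],"dp": [0,0,0],"hand": 10},
  ],
)

```text
clock: 40.9
position: [0.5225, 0.2112, 0.1375]
tcp_rot: [0.531, 0.47, 0.528, -0.467]
ft_force: [0.8, -0.5, 8.9]
opening: 0.209
```

```bash
python3 - <<'E'
from h import *
st();print(status.read_state()['ft_torque'])
E
```

```text
t 40.9 p [0.5225 0.2112 0.1375] phi 6.98 tilt [0.0054 0.0015] q [-0.35  0.21 -0.09  1.8   0.02  1.13 -0.33] F [ 0.8 -0.5  8.9] open 17.8
[-0.26818907  0.12919576 -0.06581604]
```

Request:
send_rows(
  commands=[
    {"angular": [0,0,0],"dp": [-0.07,0,0],"hand": 10},
    {"angular": [0,0,0],"dp": [-0.14,0,0],"hand": 10},
    {"angular": [0,0,0],"dp": [-0.2,0,0],"hand": 10},
    {"angular": [0,0,0],"dp": [-0.2,0,0],"hand": 10},
    {"angular": [0,0,0],"dp": [-0.2,0,0],"hand": 45},
    {"angular": [0,0,0],"dp": [-0.2,0,0],"hand": 45},
    {"angular": [0,0,0],"dp": [-0.2,0,0],"hand": 45},
    {"angular": [0,0,0],"dp": [-0.2,0,0],"hand": 45},
    {"angular": [0,0,0],"dp": [-0.2,0,0],"hand": 45},
  ],
)

```text
clock: 41.8
position: [0.5201, 0.2107, 0.1406]
tcp_rot: [0.53, 0.468, 0.53, -0.469]
ft_force: [-0.8, -0.6, -0.5]
opening: 0.527
```

```bash
python3 - <<'E'
from h import *
C,im,d,P,uv,rgb=look('wrist','w14')
wing2(P,uv,rgb,d.shape,'g',.148,.5208,.2109,.04)
E
```

```text
t 41.8 p [0.5201 0.2107 0.1406] phi 7.01 tilt [-0.0005 -0.0003] q [-0.35  0.21 -0.09  1.8   0.02  1.14 -0.33] F [-0.8 -0.6 -0.5] open 45.0
wing n 4508 z 0.1615 centre [0.5224 0.2108] LxW 45.9 18.0 dir 97.1
```

View pics/w14.png

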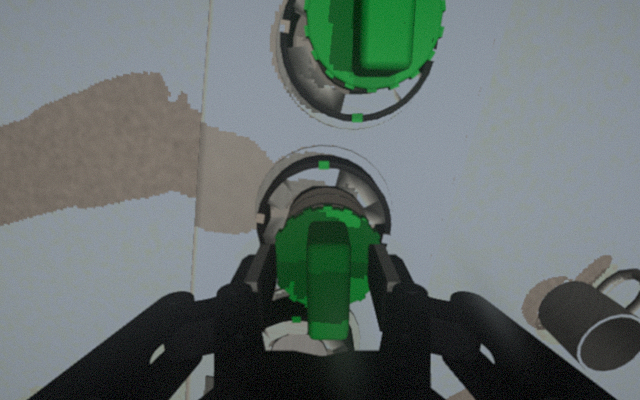

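Request:
send_rows(
  commands=[
    {"angular": [0,0,0],"dp": [-0.5,0,0],"hand": 45},
    {"angular": [0,0,0],"dp": [-1.4,0,0],"hand": 45},
    {"angular": [0,0,0],"dp": [-2.2,0,0],"hand": 45},
    {"angular": [0,0,0],"dp": [-2.4,0,0],"hand": 45},
    {"angular": [0,0,0],"dp": [-2.4,0,0],"hand": 45},
  ],
)

```text
clock: 42.35
position: [0.5211, 0.2111, 0.2148]
tcp_rot: [0.53, 0.47, 0.529, -0.467]
ft_force: [0.1, -0.3, -0.4]
opening: 0.526
```

```bash
python3 - <<'E'
from h import *
C,im,d,P,uv,rgb=look('side','f_side')
wing2(P,uv,rgb,d.shape,'g',.082,.53,-.41,.12)
plan([.53,-.41,.19],-64)
E
```

```text
t 42.35 p [0.5211 0.2111 0.2148] phi 7.0 tilt [0.0031 0.0012] q [-0.35  0.15 -0.09  1.71  0.01  1.28 -0.32] F [ 0.1 -0.3 -0.4] open 45.0
wing n 218 z 0.0907 centre [ 0.5292 -0.4109] LxW 46.3 17.4 dir 26.0
phi 296 dp [0.772, -2.201, 20.575] ang [11.833, -0.005, -0.006] rows>= 12.4
phi 116 dp [0.772, -2.201, 20.575] ang [-18.167, 0.006, -0.005] rows>= 12.7
```

View pics/f_side.png

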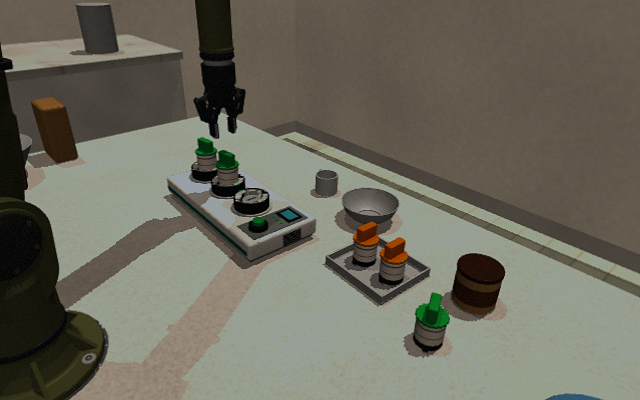

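Request:
send_rows(
  commands=[
    {"angular": [0.8,0,0],"dp": [0,-0.1,1.0],"hand": 45},
    {"angular": [1.6,0,0],"dp": [0,-0.25,2.4],"hand": 45},
    {"angular": [2.4,0,0],"dp": [0,-0.4,3.8],"hand": 45},
    {"angular": [3.2,0,0],"dp": [0,-0.55,5.2],"hand": 45},
    {"angular": [4.0,0,0],"dp": [0,-0.7,6.6],"hand": 45},
    {"angular": [4.8,0,0],"dp": [0,-0.85,8.0],"hand": 45},
    {"angular": [5.6,0,0],"dp": [0,-1.0,9.4],"hand": 45},
    {"angular": [6.4,0,0],"dp": [0,-1.15,10.8],"hand": 45},
    {"angular": [7.2,0,0],"dp": [0,-1.3,12.2],"hand": 45},
    {"angular": [8.0,0,0],"dp": [0,-1.45,13.6],"hand": 45},
  ],
)

```text
clock: 43.4
position: [0.5252, -0.2018, 0.2116]
tcp_rot: [-0.291, -0.644, -0.292, 0.645]
ft_force: [-0.5, 0.5, -0.8]
opening: 0.525
```

```bash
python3 - <<'E'
from h import *
st();plan([.529,-.4095,.19],-64)
E
```

```text
t 43.4 p [ 0.5252 -0.2018  0.2116] phi -41.31 tilt [-0.0023  0.0003] q [ 0.06  0.15  0.29  1.72 -0.04  1.28 -0.36] F [-0.5  0.5 -0.8] open 44.8
phi 296 dp [0.717, 4.666, 5.115] ang [3.781, 0.015, 0.016] rows>= 4.2
phi 116 dp [0.717, 4.666, 5.115] ang [-26.219, -0.022, 0.021] rows>= 18.3
```

Request:
send_rows(
  commands=[
    {"angular": [0.8,0,0],"dp": [0,0.9,1.0],"hand": 45},
    {"angular": [1.6,0,0],"dp": [0.2,1.9,2.0],"hand": 45},
    {"angular": [2.4,0,0],"dp": [0.4,2.8,3.0],"hand": 45},
    {"angular": [3.2,0,0],"dp": [0.6,3.7,4.0],"hand": 45},
    {"angular": [3.8,0,0],"dp": [0.7,4.4,4.8],"hand": 45},
    {"angular": [3.8,0,0],"dp": [0.7,4.5,4.9],"hand": 45},
    {"angular": [3.8,0,0],"dp": [0.7,4.5,4.9],"hand": 45},
    {"angular": [3.8,0,0],"dp": [0.7,4.5,4.9],"hand": 45},
    {"angular": [3.8,0,0],"dp": [0.7,4.5,4.9],"hand": 45},
  ],
)

```text
clock: 44.3
position: [0.5329, -0.3972, 0.1918]
tcp_rot: [0.161, 0.689, 0.161, -0.688]
ft_force: [-0.1, -0.3, -0.2]
opening: 0.527
```

```bash
python3 - <<'E'
from h import *
C,im,d,P,uv,rgb=look('wrist','w15')
r=wing2(P,uv,rgb,d.shape,'g',.080,.529,-.41,.05)
plan([r[0][0],r[0][1],.074],(r[1]-90)%180-180)
E
```

```text
t 44.3 p [ 0.5329 -0.3972  0.1918] phi -63.66 tilt [0.0003 0.0012] q [ 0.27  0.39  0.43  1.49 -0.17  1.3  -0.39] F [-0.1 -0.3 -0.2] open 45.0
wing n 1221 z 0.0886 centre [ 0.5306 -0.408 ] LxW 44.5 18.0 dir 25.5
phi 295.5 dp [3.936, 0.284, 0.231] ang [0.133, -0.008, 0.005] rows>= 2.4
phi 115.5 dp [3.936, 0.284, 0.231] ang [-29.867, -0.008, -0.013] rows>= 20.9
```

View pics/w15.png

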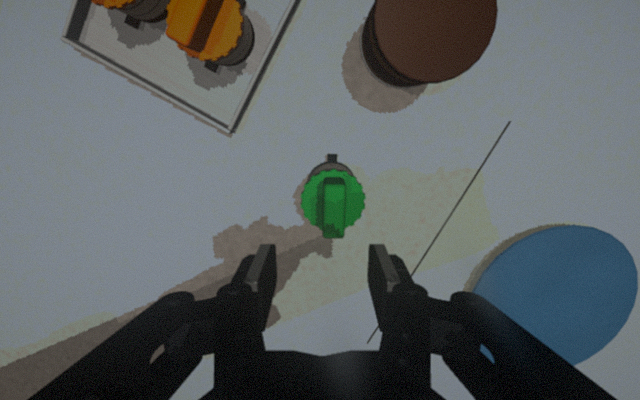

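The cup's wing is at (334,210), clear of the tin at (430,40) and the tray. I'll go down to it.

Request:
send_rows(
  commands=[
    {"angular": [0.13,0,0],"dp": [0.5,0.28,0.23],"hand": 45},
    {"angular": [0.13,0,0],"dp": [1.5,0.28,0.23],"hand": 45},
    {"angular": [0.13,0,0],"dp": [2.5,0.28,0.23],"hand": 45},
    {"angular": [0.13,0,0],"dp": [3.4,0.28,0.23],"hand": 45},
    {"angular": [0.13,0,0],"dp": [3.9,0.28,0.23],"hand": 45},
    {"angular": [0.13,0,0],"dp": [3.93,0.28,0.23],"hand": 45},
    {"angular": [0.13,0,0],"dp": [3.93,0.28,0.23],"hand": 45},
    {"angular": [0.13,0,0],"dp": [3.93,0.28,0.23],"hand": 45},
  ],
)

```text
clock: 45.15
position: [0.5307, -0.4106, 0.0758]
tcp_rot: [0.156, 0.691, 0.155, -0.689]
ft_force: [0.1, -0.1, 0.1]
opening: 0.525
```

```bash
python3 - <<'E'
from h import *
C,im,d,P,uv,rgb=look('wrist','w16')
r=wing2(P,uv,rgb,d.shape,'g',.080,.5306,-.408,.05)
plan([r[0][0],r[0][1],.0715],(r[1]-90)%180-180)
E
```

```text
t 45.15 p [ 0.5307 -0.4106  0.0758] phi -64.59 tilt [ 0.0025 -0.0018] q [ 0.31  0.5   0.41  1.59 -0.22  1.09 -0.35] F [ 0.1 -0.1  0.1] open 44.9
wing n 3865 z 0.0885 centre [ 0.5306 -0.408 ] LxW 45.3 18.1 dir 25.5
phi 295.5 dp [0.147, -0.079, -0.033] ang [-0.006, -0.015, -0.026] rows>= 0.1
phi 115.5 dp [0.147, -0.079, -0.033] ang [29.994, -0.041, 0.024] rows>= 21.0
```

View pics/w16.png

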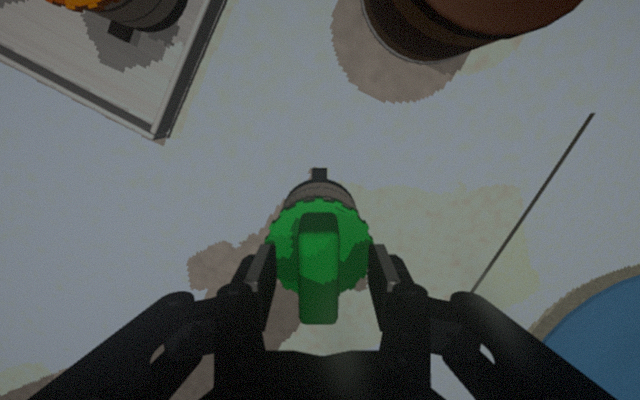

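Request:
send_rows(
  commands=[
    {"angular": [0,0,0],"dp": [0.13,-0.07,-0.03],"hand": 45},
    {"angular": [0,0,0],"dp": [0.13,-0.07,-0.03],"hand": 45},
    {"angular": [0,0,0],"dp": [0.13,-0.07,-0.03],"hand": 45},
    {"angular": [0,0,0],"dp": [0.13,-0.07,-0.03],"hand": 10},
    {"angular": [0,0,0],"dp": [0.13,-0.07,-0.03],"hand": 10},
    {"angular": [0,0,0],"dp": [0.13,-0.07,-0.03],"hand": 10},
    {"angular": [0,0,0],"dp": [0.13,-0.07,-0.03],"hand": 10},
    {"angular": [0,0,0],"dp": [0.13,-0.07,-0.03],"hand": 10},
    {"angular": [0,0,0],"dp": [0.13,-0.07,-0.03],"hand": 10},
    {"angular": [0,0,0],"dp": [0.13,-0.07,-0.03],"hand": 10},
  ],
)

```text
clock: 46.2
position: [0.5298, -0.4075, 0.0702]
tcp_rot: [0.156, 0.69, 0.155, -0.69]
ft_force: [-0.5, -0.1, -0.5]
opening: 0.202
```

```bash
python3 - <<'E'
from h import *
st()
E
```

```text
t 46.2 p [ 0.5298 -0.4075  0.0702] phi -64.58 tilt [ 0.0002 -0.0002] q [ 0.3   0.5   0.41  1.6  -0.22  1.09 -0.36] F [-0.5 -0.1 -0.5] open 17.3
```

Request:
send_rows(
  commands=[
    {"angular": [0,0,0],"dp": [-0.6,0,0],"hand": 10},
    {"angular": [0,0,0],"dp": [-1.6,0,0],"hand": 10},
    {"angular": [0,0,0],"dp": [-2.8,0,0],"hand": 10},
    {"angular": [0,0,0],"dp": [-4.0,0,0],"hand": 10},
    {"angular": [0,0,0],"dp": [-4.8,0,0],"hand": 10},
    {"angular": [0,0,0],"dp": [-4.8,0,0],"hand": 10},
  ],
)

```text
clock: 46.8
position: [0.5312, -0.4088, 0.2186]
tcp_rot: [0.157, 0.692, 0.154, -0.688]
ft_force: [-0.3, -0.6, -1.3]
opening: 0.202
```

```bash
python3 - <<'E'
from h import *
st(); plan([.5148,.1008,.207],87)
E
```

```text
t 46.8 p [ 0.5312 -0.4088  0.2186] phi -64.58 tilt [ 0.0062 -0.0039] q [ 0.28  0.39  0.44  1.45 -0.17  1.34 -0.39] F [-0.3 -0.6 -1.3] open 17.2
phi 87 dp [0.317, -15.579, -6.796] ang [-25.264, 0.066, -0.069] rows>= 17.6
phi 267 dp [0.317, -15.579, -6.796] ang [4.736, -0.051, -0.049] rows>= 10.2
```

Request:
send_rows(
  commands=[
    {"angular": [-1.2,0,0],"dp": [0,-0.6,-0.26],"hand": 10},
    {"angular": [-2.5,0,0],"dp": [0,-1.6,-0.7],"hand": 10},
    {"angular": [-3.8,0,0],"dp": [0,-2.6,-1.13],"hand": 10},
    {"angular": [-5.1,0,0],"dp": [0,-3.6,-1.57],"hand": 10},
    {"angular": [-6.4,0,0],"dp": [0,-4.6,-2.0],"hand": 10},
    {"angular": [-7.7,0,0],"dp": [0,-5.6,-2.44],"hand": 10},
    {"angular": [-9.0,0,0],"dp": [0,-6.6,-2.88],"hand": 10},
    {"angular": [-10.3,0,0],"dp": [0,-7.6,-3.3],"hand": 10},
    {"angular": [-11.6,0,0],"dp": [0,-8.6,-3.75],"hand": 10},
    {"angular": [-12.9,0,0],"dp": [0,-9.6,-4.2],"hand": 10},
  ],
)

```text
clock: 47.8
position: [0.5187, -0.0916, 0.2124]
tcp_rot: [0.553, 0.439, 0.555, -0.44]
ft_force: [0.0, -0.0, -1.4]
opening: 0.202
```

```bash
python3 - <<'E'
from h import *
st(); plan([.5148,.1008,.207],87)
E
```

```text
t 47.8 p [ 0.5187 -0.0916  0.2124] phi 13.15 tilt [-0.0025  0.0003] q [ 0.01  0.08  0.12  1.8  -0.01  1.27  0.36] F [ 0.  -0.  -1.4] open 17.3
phi 87 dp [0.184, 1.334, -6.275] ang [-12.309, -0.022, 0.014] rows>= 8.6
phi 267 dp [0.184, 1.334, -6.275] ang [17.691, 0.015, 0.023] rows>= 12.4
```

Request:
send_rows(
  commands=[
    {"angular": [-1.3,0,0],"dp": [0,0.2,-0.9],"hand": 10},
    {"angular": [-2.6,0,0],"dp": [0,0.4,-1.8],"hand": 10},
    {"angular": [-3.9,0,0],"dp": [0,0.55,-2.6],"hand": 10},
    {"angular": [-5.2,0,0],"dp": [0,0.72,-3.4],"hand": 10},
    {"angular": [-6.5,0,0],"dp": [0,0.9,-4.2],"hand": 10},
    {"angular": [-7.8,0,0],"dp": [0,1.06,-5.0],"hand": 10},
    {"angular": [-9.1,0,0],"dp": [0,1.2,-5.6],"hand": 10},
    {"angular": [-10.4,0,0],"dp": [0,1.27,-6.0],"hand": 10},
    {"angular": [-11.7,0,0],"dp": [0,1.27,-6.0],"hand": 10},
    {"angular": [-12.2,0,0],"dp": [0,1.27,-6.0],"hand": 10},
  ],
)

```text
clock: 48.8
position: [0.5159, 0.0913, 0.2123]
tcp_rot: [0.706, 0.022, 0.708, -0.023]
ft_force: [-0.5, -0.7, -0.6]
opening: 0.203
```

Request:
send_rows(
  commands=[
    {"angular": [0,0,0],"dp": [0,0,0],"hand": 10},
    {"angular": [0,0,0],"dp": [0,0,0],"hand": 10},
    {"angular": [0,0,0],"dp": [0,0,0],"hand": 10},
  ],
)

```text
clock: 49.1
position: [0.5167, 0.0906, 0.2135]
tcp_rot: [0.706, 0.025, 0.707, -0.025]
ft_force: [0.1, 0.1, -2.4]
opening: 0.205
```

```bash
python3 - <<'E'
from h import *
st(); plan([.5148,.1006,.165],87)
E
```

```text
t 49.1 p [0.5167 0.0906 0.2135] phi 85.95 tilt [-0.001  -0.0003] q [-0.14  0.08 -0.08  1.79  0.01  1.27  1.27] F [ 0.1  0.1 -2.4] open 17.5
phi 87 dp [1.616, 0.328, -0.086] ang [-0.174, -0.009, 0.003] rows>= 1.0
phi 267 dp [1.616, 0.328, -0.086] ang [29.826, 0.005, 0.015] rows>= 20.8
```

Request:
send_rows(
  commands=[
    {"angular": [-0.17,0,0],"dp": [0,0.33,-0.09],"hand": 10},
    {"angular": [-0.17,0,0],"dp": [0.5,0.33,-0.09],"hand": 10},
    {"angular": [-0.17,0,0],"dp": [1.0,0.33,-0.09],"hand": 10},
    {"angular": [-0.17,0,0],"dp": [1.5,0.33,-0.09],"hand": 10},
    {"angular": [-0.17,0,0],"dp": [1.6,0.33,-0.09],"hand": 10},
    {"angular": [-0.17,0,0],"dp": [1.6,0.33,-0.09],"hand": 10},
    {"angular": [-0.17,0,0],"dp": [1.6,0.33,-0.09],"hand": 10},
    {"angular": [-0.17,0,0],"dp": [1.6,0.33,-0.09],"hand": 10},
  ],
)

```text
clock: 49.9
position: [0.5157, 0.101, 0.1669]
tcp_rot: [0.707, 0.018, 0.706, -0.018]
ft_force: [0.3, 0.9, -1.7]
opening: 0.201
```

```bash
python3 - <<'E'
from h import *
C,im,d,P,uv,rgb=look('wrist','w17');st(); plan([.5148,.1008,.151],87)
E
```

```text
t 49.9 p [0.5157 0.101  0.1669] phi 87.04 tilt [0.0016 0.0003] q [-0.16  0.11 -0.09  1.85  0.01  1.18  1.27] F [ 0.3  0.9 -1.7] open 17.2
t 49.95 p [0.5156 0.101  0.1669] phi 87.04 tilt [0.0015 0.0002] q [-0.16  0.11 -0.09  1.85  0.01  1.18  1.27] F [ 0.7 -0.7 -1.8] open 17.4
phi 87 dp [0.53, -0.008, -0.027] ang [0.007, 0.014, -0.003] rows>= 0.3
phi 267 dp [0.53, -0.008, -0.027] ang [-29.993, 0.005, 0.022] rows>= 21.0
```

View pics/w17.png

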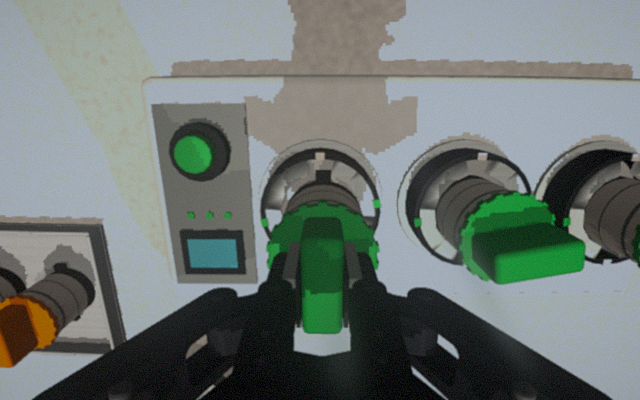

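Request:
send_rows(
  commands=[
    {"angular": [0,0,0],"dp": [0,0,-0.02],"hand": 10},
    {"angular": [0,0,0],"dp": [0.15,0,-0.02],"hand": 10},
    {"angular": [0,0,0],"dp": [0.25,0,-0.02],"hand": 10},
    {"angular": [0,0,0],"dp": [0.35,0,-0.02],"hand": 10},
    {"angular": [0,0,0],"dp": [0.48,0,-0.02],"hand": 10},
    {"angular": [0,0,0],"dp": [0.48,0,-0.02],"hand": 10},
  ],
)

```text
clock: 50.55
position: [0.5142, 0.1005, 0.1509]
tcp_rot: [0.707, 0.018, 0.707, -0.019]
ft_force: [0.2, -0.2, -1.8]
opening: 0.202
```

Request:
send_rows(
  commands=[
    {"angular": [0,0,0],"dp": [0.1,0,0],"hand": 10},
    {"angular": [0,0,0],"dp": [0.2,0,0],"hand": 10},
    {"angular": [0,0,0],"dp": [0.3,0,0],"hand": 10},
    {"angular": [0,0,0],"dp": [0.4,0,0],"hand": 10},
    {"angular": [0,0,0],"dp": [0.5,0,0],"hand": 10},
    {"angular": [0,0,0],"dp": [0.57,0,0],"hand": 10},
    {"angular": [0,0,0],"dp": [0.57,0,0],"hand": 10},
  ],
)

```text
clock: 51.25
position: [0.5148, 0.1008, 0.136]
tcp_rot: [0.707, 0.018, 0.707, -0.018]
ft_force: [-2.7, -1.8, 11.5]
opening: 0.205
```

```bash
python3 - <<'E'
from h import *
st();print(status.read_state()['ft_torque'])
E
```

```text
t 51.25 p [0.5148 0.1008 0.136 ] phi 87.04 tilt [ 0.0009 -0.0003] q [-0.16  0.14 -0.1   1.89  0.02  1.12  1.26] F [-2.7 -1.8 11.5] open 17.5
[-0.66682029  0.91509382  0.00330357]
```

Request:
send_rows(
  commands=[
    {"angular": [1.33,0,0],"dp": [0,0,0],"hand": 10},
    {"angular": [2.67,0,0],"dp": [0,0,0],"hand": 10},
    {"angular": [4.0,0,0],"dp": [0,0,0],"hand": 10},
    {"angular": [5.33,0,0],"dp": [0,0,0],"hand": 10},
    {"angular": [6.67,0,0],"dp": [0,0,0],"hand": 10},
    {"angular": [8.0,0,0],"dp": [0,0,0],"hand": 10},
    {"angular": [9.33,0,0],"dp": [0,0,0],"hand": 10},
    {"angular": [10.67,0,0],"dp": [0,0,0],"hand": 10},
    {"angular": [12.0,0,0],"dp": [0,0,0],"hand": 10},
    {"angular": [13.33,0,0],"dp": [0,0,0],"hand": 10},
  ],
)

```text
clock: 52.25
position: [0.5165, 0.1005, 0.137]
tcp_rot: [0.53, 0.471, 0.527, -0.469]
ft_force: [-0.0, -2.7, 9.6]
opening: 0.197
```

Request:
send_rows(
  commands=[
    {"angular": [0,0,0],"dp": [0,0,0],"hand": 10},
    {"angular": [0,0,0],"dp": [0,0,0],"hand": 10},
  ],
)

```text
clock: 52.45
position: [0.5164, 0.1007, 0.137]
tcp_rot: [0.531, 0.47, 0.529, -0.467]
ft_force: [-0.3, -1.6, 10.1]
opening: 0.201
```

```bash
python3 - <<'E'
from h import *
st();print(status.read_state()['ft_torque'])
E
```

```text
t 52.45 p [0.5164 0.1007 0.137 ] phi 7.04 tilt [0.0047 0.0003] q [-0.24  0.13 -0.    1.89  0.    1.11 -0.12] F [-0.3 -1.6 10.1] open 17.2
[-0.57311749  0.20555423  0.05394521]
```

Request:
send_rows(
  commands=[
    {"angular": [0,0,0],"dp": [-0.07,0,0],"hand": 10},
    {"angular": [0,0,0],"dp": [-0.14,0,0],"hand": 10},
    {"angular": [0,0,0],"dp": [-0.2,0,0],"hand": 10},
    {"angular": [0,0,0],"dp": [-0.2,0,0],"hand": 10},
    {"angular": [0,0,0],"dp": [-0.2,0,0],"hand": 45},
    {"angular": [0,0,0],"dp": [-0.2,0,0],"hand": 45},
    {"angular": [0,0,0],"dp": [-0.2,0,0],"hand": 45},
    {"angular": [0,0,0],"dp": [-0.2,0,0],"hand": 45},
    {"angular": [0,0,0],"dp": [-0.2,0,0],"hand": 45},
  ],
)

```text
clock: 53.35
position: [0.5143, 0.101, 0.1403]
tcp_rot: [0.53, 0.468, 0.53, -0.468]
ft_force: [0.2, 0.2, 0.6]
opening: 0.528
```

```bash
python3 - <<'E'
from h import *
C,im,d,P,uv,rgb=look('wrist','w18')
wing2(P,uv,rgb,d.shape,'g',.148,.515,.101,.04)
E
```

```text
t 53.35 p [0.5143 0.101  0.1403] phi 7.07 tilt [-0.0005 -0.0001] q [-0.24  0.13 -0.    1.89  0.    1.13 -0.12] F [0.2 0.2 0.6] open 45.1
wing n 4543 z 0.1615 centre [0.5169 0.1012] LxW 46.5 18.1 dir 97.3
```

Request:
send_rows(
  commands=[
    {"angular": [0,0,0],"dp": [-0.5,0,0],"hand": 45},
    {"angular": [0,0,0],"dp": [-1.4,0,0],"hand": 45},
    {"angular": [0,0,0],"dp": [-2.2,0,0],"hand": 30},
    {"angular": [0,0,0],"dp": [-3.2,0,0],"hand": 10},
    {"angular": [0,0,0],"dp": [-3.4,0,0],"hand": 0},
    {"angular": [0,0,0],"dp": [-3.4,0,0],"hand": 0},
  ],
)

```text
clock: 54.0
position: [0.5151, 0.1011, 0.2437]
tcp_rot: [0.53, 0.469, 0.529, -0.468]
ft_force: [-0.4, 0.1, -0.1]
opening: -0.001
```

```bash
python3 - <<'E'
from h import *
np.set_printoptions(precision=4,suppress=True)
C,im,d,P,uv,rgb=look('wrist','w19')
for c in((.515,.101),(.521,.21),(.527,.321)): wing2(P,uv,rgb,d.shape,'g',.148,*c,.04)
b=(rgb[:,1]>rgb[:,0]*1.5)&(rgb[:,1]>rgb[:,2]*1.4)&(np.hypot(P[:,0]-.472,P[:,1]-.01)<.03)&(P[:,2]>.068)
q=P[b]; print(len(q),np.median(q[:,2]) if len(q) else 0,cv2.minEnclosingCircle(q[:,:2].astype(np.float32)) if len(q) else 0, q.mean(0) if len(q) else 0)
for r in vision.pinpoint('wrist','start_top'): print(r['p'],r['uv'],at_z([r['uv']],.0785,C))
E
```

```text
t 54.0 p [0.5151 0.1011 0.2437] phi 7.06 tilt [0.0025 0.0005] q [-0.25  0.05  0.    1.76  0.    1.33 -0.12] F [-0.4  0.1 -0.1] open -0.1
wing n 1486 z 0.1616 centre [0.517  0.1012] LxW 45.7 17.8 dir 96.9
wing n 2207 z 0.1616 centre [0.5227 0.2099] LxW 45.5 18.2 dir 96.8Traceback (most recent call last):
  File "<stdin>", line 4, in <module>
  File "h.py", line 60, in wing2
    k,lab,stt,ce=cv2.connectedComponentsWithStats(mk); i=1+np.argmax(stt[1:,4]); m=m&(lab[uv[:,1],uv[:,0]]==i); w=P[m]
                                                           ~~~~~~~~~^^^^^^^^^^^
    return _wrapfunc(a, 'argmax', axis=axis, out=out, **kwds)
    return bound(*args, **kwds)
ValueError: attempt to get argmax of an empty sequence
```

View pics/w19.png

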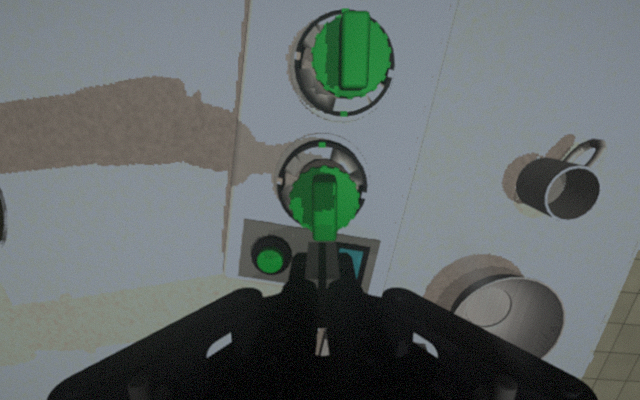

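```bash
python3 - <<'E'
from h import *
np.set_printoptions(precision=4,suppress=True)
K,D,_,_=cam('wrist')
for f in('w1','w19','w17','w13','w8'):
    z=np.load(f+'.npz'); C=(K,D,z['M'],z['t']); P,uv=cloud(z['d'],C); rgb=z['im'][uv[:,1],uv[:,0]].astype(int)
    b=(rgb[:,1]>rgb[:,0]*1.5)&(rgb[:,1]>rgb[:,2]*1.4)&(np.hypot(P[:,0]-.472,P[:,1]-.01)<.03)&(P[:,2]>.07)
    q=P[b]
    if len(q)>20: print(f,len(q),np.median(q[:,2]),cv2.minEnclosingCircle(q[:,:2].astype(np.float32)),q.mean(0))
C,im,d,P,uv,rgb=look('side','g_side')
plan([.4715,.0115,.16],130)
E
```

```text
w1 304 0.07870740789413894 ((0.47080323100090027, 0.012328429147601128), 0.01384742371737957) [0.4714 0.0139 0.0783]
w19 536 0.07855493923983436 ((0.47174137830734253, 0.009821336716413498), 0.016386648640036583) [0.4714 0.0139 0.078 ]
w17 1263 0.07861189416052301 ((0.47083672881126404, 0.01265190914273262), 0.014106267131865025) [0.4704 0.0139 0.0783]
w13 1253 0.0785207847111764 ((0.4716227352619171, 0.013102812692523003), 0.014918820932507515) [0.4707 0.0153 0.0779]
t 54.05 p [0.5144 0.1009 0.2422] phi 7.06 tilt [-0. -0.] q [-0.25  0.05  0.    1.76 -0.    1.33 -0.12] F [-0.  -0.1 -1.1] open 0.1
phi 130 dp [2.718, -1.763, 2.778] ang [-20.49, -0.016, 0.012] rows>= 14.3
phi 310 dp [2.718, -1.763, 2.778] ang [9.51, 0.01, 0.014] rows>= 6.6
```

View pics/g_side.png

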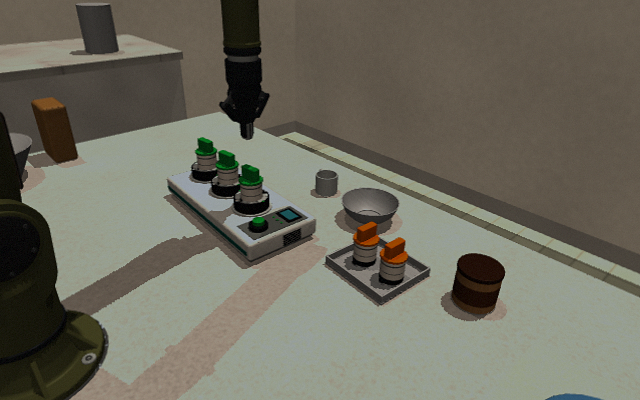

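Request:
send_rows(
  commands=[
    {"angular": [-1.3,0,0],"dp": [0,-0.35,0.5],"hand": 0},
    {"angular": [-2.6,0,0],"dp": [0,-0.7,1.0],"hand": 0},
    {"angular": [-3.9,0,0],"dp": [0,-1.1,1.6],"hand": 0},
    {"angular": [-5.2,0,0],"dp": [0,-1.5,2.2],"hand": 0},
    {"angular": [-6.5,0,0],"dp": [0,-1.76,2.75],"hand": 0},
    {"angular": [-7.8,0,0],"dp": [0,-1.76,2.75],"hand": 0},
    {"angular": [-9.1,0,0],"dp": [0,-1.76,2.75],"hand": 0},
    {"angular": [-10.4,0,0],"dp": [0,-1.76,2.75],"hand": 0},
    {"angular": [-11.7,0,0],"dp": [0,-1.76,2.75],"hand": 0},
    {"angular": [-13.0,0,0],"dp": [0,-1.76,2.75],"hand": 0},
  ],
)

```text
clock: 55.1
position: [0.4713, 0.0125, 0.2408]
tcp_rot: [0.705, 0.028, 0.708, -0.029]
ft_force: [-0.2, 0.3, -0.1]
opening: -0.002
```

Request:
send_rows(
  commands=[
    {"angular": [-1.3,0,0],"dp": [0.5,0,0],"hand": 0},
    {"angular": [-2.6,0,0],"dp": [1.0,0,0],"hand": 0},
    {"angular": [-3.9,0,0],"dp": [1.5,0,0],"hand": 0},
    {"angular": [-5.2,0,0],"dp": [2.0,0,0],"hand": 0},
    {"angular": [-6.5,0,0],"dp": [2.5,0,0],"hand": 0},
    {"angular": [-7.4,0,0],"dp": [3.0,0,0],"hand": 0},
    {"angular": [-7.4,0,0],"dp": [3.0,0,0],"hand": 0},
    {"angular": [-7.4,0,0],"dp": [3.0,0,0],"hand": 0},
  ],
)

```text
clock: 55.9
position: [0.4715, 0.0124, 0.1517]
tcp_rot: [0.665, -0.238, 0.667, 0.238]
ft_force: [0.9, 0.2, 0.2]
opening: -0.002
```

```bash
python3 - <<'E'
from h import *
C,im,d,P,uv,rgb=look('wrist','w20')
plan([.4704,.0132,.096],130)
E
```

```text
t 55.9 p [0.4715 0.0124 0.1517] phi 129.33 tilt [-0.0022 -0.0004] q [-0.19  0.01  0.11  1.99 -0.    1.14  2.18] F [0.9 0.2 0.2] open -0.2
phi 130 dp [1.884, 0.053, -0.028] ang [-0.109, -0.005, -0.002] rows>= 1.1
phi 310 dp [1.884, 0.053, -0.028] ang [29.891, -0.003, 0.008] rows>= 20.9
```

View pics/w20.png

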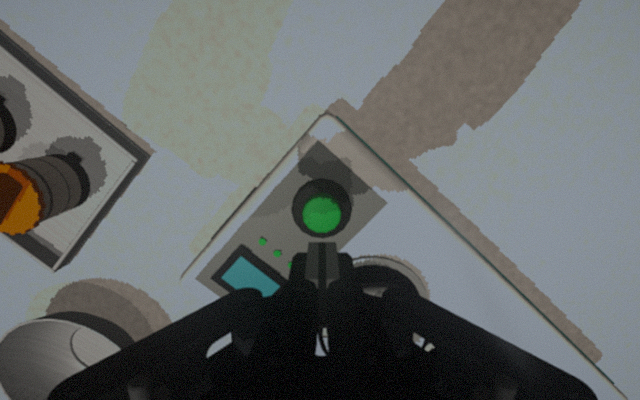

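Request:
send_rows(
  commands=[
    {"angular": [0,0,0],"dp": [0.6,0.05,-0.03],"hand": 0},
    {"angular": [0,0,0],"dp": [1.2,0.05,-0.03],"hand": 0},
    {"angular": [0,0,0],"dp": [1.7,0.05,-0.03],"hand": 0},
    {"angular": [0,0,0],"dp": [1.88,0.05,-0.03],"hand": 0},
    {"angular": [0,0,0],"dp": [1.88,0.05,-0.03],"hand": 0},
    {"angular": [0,0,0],"dp": [1.88,0.05,-0.03],"hand": 0},
  ],
)

```text
clock: 56.55
position: [0.4713, 0.0131, 0.0972]
tcp_rot: [0.666, -0.239, 0.665, 0.238]
ft_force: [-0.1, 0.8, 0.6]
opening: 0.003
```

Request:
send_rows(
  commands=[
    {"angular": [0,0,0],"dp": [0.1,0,0],"hand": 0},
    {"angular": [0,0,0],"dp": [0.2,0,0],"hand": 0},
    {"angular": [0,0,0],"dp": [0.3,0,0],"hand": 0},
    {"angular": [0,0,0],"dp": [0.38,0,0],"hand": 0},
    {"angular": [0,0,0],"dp": [0.38,0,0],"hand": 0},
  ],
)

```text
clock: 57.05
position: [0.4709, 0.0131, 0.085]
tcp_rot: [0.666, -0.239, 0.665, 0.239]
ft_force: [0.2, -0.7, 3.0]
opening: 0.001
```

Request:
send_rows(
  commands=[
    {"angular": [0,0,0],"dp": [0.07,0,0],"hand": 0},
    {"angular": [0,0,0],"dp": [0.14,0,0],"hand": 0},
    {"angular": [0,0,0],"dp": [0.17,0,0],"hand": 0},
    {"angular": [0,0,0],"dp": [0.17,0,0],"hand": 0},
    {"angular": [0,0,0],"dp": [0.17,0,0],"hand": 0},
  ],
)

```text
clock: 57.55
position: [0.471, 0.0131, 0.0818]
tcp_rot: [0.666, -0.239, 0.665, 0.239]
ft_force: [-6.2, -0.6, 18.1]
opening: -0.005
```

Request:
send_rows(
  commands=[
    {"angular": [0,0,0],"dp": [0,0,0],"hand": 0},
    {"angular": [0,0,0],"dp": [-0.2,0,0],"hand": 0},
    {"angular": [0,0,0],"dp": [-0.8,0,0],"hand": 0},
    {"angular": [0,0,0],"dp": [-2.0,0,0],"hand": 0},
    {"angular": [0,0,0],"dp": [-3.2,0,0],"hand": 0},
    {"angular": [0,0,0],"dp": [-4.4,0,0],"hand": 0},
    {"angular": [0,0,0],"dp": [-5.6,0,0],"hand": 0},
    {"angular": [0,0,0],"dp": [-5.6,0,0],"hand": 0},
    {"angular": [0,0,0],"dp": [-5.6,0,0],"hand": 0},
    {"angular": [0,0,0],"dp": [-5.6,0,0],"hand": 0},
  ],
)

```text
clock: 58.55
position: [0.4697, 0.013, 0.2461]
tcp_rot: [0.665, -0.239, 0.667, 0.239]
ft_force: [-0.1, 0.3, -0.7]
opening: -0.002
```

```bash
python3 - <<'E'
from h import *
C,im,d,P,uv,rgb=look('side','h_side')
for c in((.515,.099),(.521,.21),(.527,.321)): wing2(P,uv,rgb,d.shape,'g',.148,*c,.045)
for c in((.614,-.259),(.6175,-.18)): wing(P,rgb,'o',.085,*c,.03)
im,d=vision.get_image('wrist'); save('w21',im)
im,d=vision.get_image('scene'); save('h_scene',im)
E
```

```text
t 58.55 p [0.4697 0.013  0.2461] phi 129.46 tilt [-0.0027 -0.0004] q [-0.2  -0.07  0.11  1.87  0.01  1.34  2.17] F [-0.1  0.3 -0.7] open -0.2
wing n 63 z 0.163 centre [0.5161 0.0963] LxW 41.4 17.4 dir 96.1
wing n 64 z 0.1631 centre [0.5209 0.2072] LxW 47.4 17.7 dir 89.5
wing n 45 z 0.1629 centre [0.5266 0.317 ] LxW 41.7 17.2 dir 82.9
wing n 172 z 0.0939 centre [ 0.6131 -0.2603] LxW 45.1 18.6 dir 179.3
wing n 165 z 0.0937 centre [ 0.6179 -0.1821] LxW 48.4 19.1 dir 175.8
```

View pics/h_side.png

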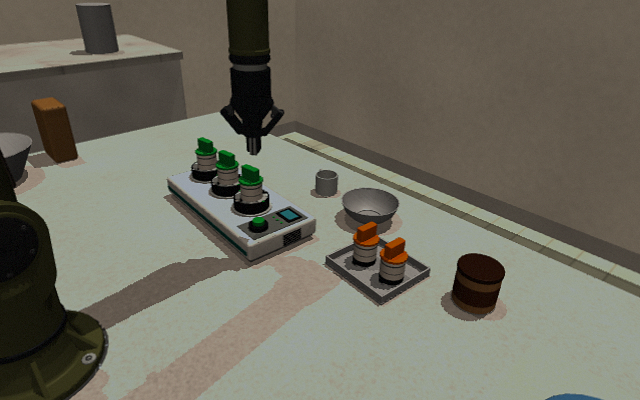

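View pics/w21.png

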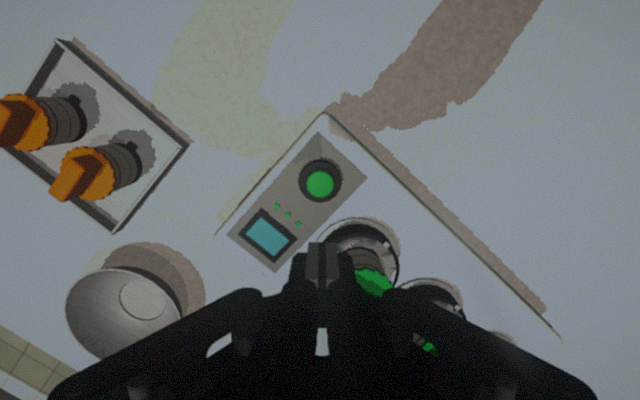

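View pics/h_scene.png

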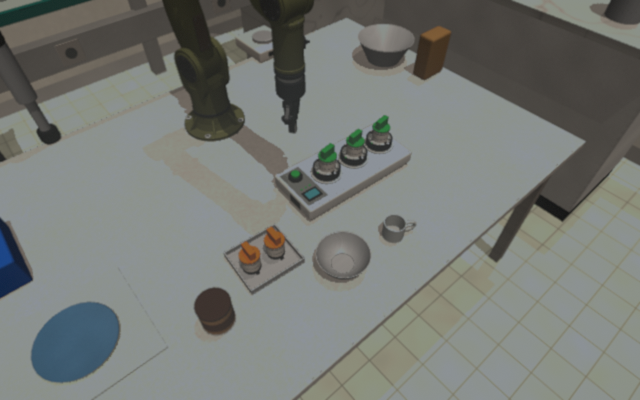

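The side and scene views show all three green cups seated at the locked height, two orange cups in the tray at about (366,243) and (392,262), and the button up. The bowl, tin and mug look unmoved. I'm handing in.

```bash
python3 -c "
from bench import manip; print(manip.hand_in())"
```

```text
the job is handed in; nothing more can be done
None
```

The job is done and handed in at about 58.7 s on the robot's clock; no verdict was reported.

- **Orange cups:** I unlocked the cups in docks 3 and 2 and stood both in the steel tray.
- **Green cups:** All three cups on the bench are locked, one each in docks 1, 2 and 3.
- **Start button:** I pressed it to its stop with about 18 N, then let go and backed off about 160 mm.

**Last checks:**
- **Height:** All three green wings read the same height as the cups that were locked at the start: 0.1615 to 0.1616 m in the wrist camera and 0.163 m in the side camera.
- **Direction:** Just after locking, the wrist camera gave wing directions of 97.1 to 97.3 degrees, against about 97 expected.
- **Forces:** The grip was set to 45 N throughout. The highest vertical force I read was 18 N, on the button, and about 13 N on a cup.
- **Surroundings:** Both orange cups stand upright in the tray. The bowl, tin and mug look unmoved, though I compared those by eye only.

**One disagreement:** in the final side view, the wing directions for docks 1 and 2 read 83 and 89.5 degrees. Those fits used only 45 to 64 pixels each, so I trusted the wrist readings. Dock 1 was last seen by the wrist camera right after it was locked.

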